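Pull the amber filter from the photometer and hold it to the light

ROBOT

A 6-joint arm with a two-finger parallel gripper is mounted at the origin on the work surface; the furniture and walls round the work are solid. World frame = base frame: x ahead of the robot, y to its left, z up, the work surface at z = 0. Lengths are in m, angles in rad, forces in N, time in s.
With the tool pointing down it reaches from about 0.3 to 0.875 m from the base axis. Payload 6.4 kg.
Tool frame: the origin (TCP) lies on the front face of the gripper's body, between the roots of the fingers; the fingertips stand 73 mm ahead of it and the grasp point (between the pads) lies ctrl.pinch_z ahead of it (ctrl.pinch_z is the distance from the TCP to the grasp point, in m); z points along the fingers, x is the direction in which the jaws open and shut, and the axes are right-handed (so a half turn about z gives the same grasp; the last joint's range is limited). The gripper opens to 85 mm and grips with 20 to 120 N. Pads are 22 mm wide; open, the fingers measure 114 mm over their backs; the gripper's body (76 mm by 85 mm) begins 54 mm behind the grasp point. The pads swing forward as they close: fully open they stand 13 mm farther back than shut.
Start: joints at [-1.434, 0.181, 1.607, -0, 1.354, -0.206], TCP at [0.193, -0.542, 0.304] pointing down, gripper open.
Joint ranges: [-2.99, 2.99], [-0.89, 2.07], [0.3, 2.58], [-1.14, 4.28], [0, 2.63], [-3.12, 3.12]. Speed limits (rad/s): [2.57, 2.57, 3.01, 3.14, 3.14, 3.14].

INTERFACE

Orientations are given as a unit quaternion [w, x, y, z].
In Python, from bench import ctrl gives the robot as it stands.
- The arm moves only by the tool move_arm, never from a script. Its argument "rows" is text: rows parted by semicolons, each of 7 numbers parted by spaces: the shift along the tool's x, y, z in cm, then the turn, a rotation vector about the tool's x, y, z in degrees, then the opening, from 0 (shut) to 1 (fully open). In form: x y z rx ry rz grip; .... A call has 1 to 20 rows; each row shifts and turns the commanded pose from where the row before left it, along the tool's axes as they then stand; what a row does not reach is not made up. A row lasts 1/10 s, in which the tool goes at most 50 mm and 8.59 degrees, less where a joint would pass 70% of its speed; a pose out of reach is approached as far as the arm can. A call with a gripper value outside its range is refused whole. The fingers move at their own pace and stop on an object; the grip force is fixed at half the most. Time passes only in rows, so rows that do not move let the fingers close. It gives the time, the measured TCP pose, the force and the opening at its end, in the units of the state.
- ctrl.get_obs(): the state, without advancing time (a new reading comes with each control period).
- ctrl.camera(name): name is "side" or "top" or "wrist"; returns a dict with "color" (400x640x3 uint8, blue, green, red), "fx", "fy", "cx", "cy" (pixels), "rvec" (rotation vector, rad) and "tvec" (3), from world to camera coordinates, as OpenCV has them. Camera axes: x right, y down, z forward; pixel columns grow to the right and rows downward; lengths in m; the calibration is good to about 2 mm. A picture is of the moment at which its call begins. There is no depth.
- ctrl.hand_in(): hands the job in, once; it reports no verdict.
Trained networks look in the newest picture that a camera, given by its name, has taken for a name from the list of things; names that differ only in an ending like _2 or _b are one class to them, and where a whole thing is asked for, a point or a joint stands for the part that bears it (a point fixed in the world has none). Each returns a list of dicts, best first, with "confidence" (0 to 1); they miss things now and then, are a little off and sometimes report something else, mostly with a low value. They report only what shows in the picture. A call takes as long as a camera call.
- ctrl.look_for(camera, query): "bbox" ([left, top, right, bottom] in pixels, round what is visible of it).
- ctrl.trace(camera, query): "region" (400x640 bool, what is visible of it) and "bbox" ([left, top, right, bottom] in pixels, round what is visible of it).
The state is a dict: "time_s": time; "q": joint angles; "dq": joint speeds; "joint_efforts": joint torques, N m; "eef_pos": TCP position; "eef_rot": TCP orientation; "wrist_force": force on the tool from outside, world axes, zero at the start; "torque": the same for the moment, N m; "opening": opening from 0.0 (shut) to 1.0 (fully open).
Only numpy, scipy, OpenCV 4.12 (cv2) and the standard library are available. Lean on these libraries where they do the work, as an engineer would, in place of code of your own. Each camera call takes 0.05 s, during which the arm holds its last target.

TASK

The photometer's amber filter has to be checked for dust: swing the dark cover flap fully up, push the red locking slide to the left as far as it goes to free the two filters under it, and draw out the one with the orange tab, leaving the blue one seated. Finish while holding the filter upright and still in front of the lit viewing panel, a few centimetres clear of it, with the glass facing the panel and centred on it; leave flap and slide open, and do not shift the loose bottles, beaker or tip box standing about.

Things in the scene. Friction and masses are not known exactly. Their poses are not given: they have to be found in the camera images.
- photometer: Light grey fixed bench instrument, 250 x 202 x 95 mm (x, y, z), sloping console in front (-x). Origin: centre of its underside on the bench; x to its rear, y to its left, z up. Flat deck at z = 95 mm; under the flap two filter slots (11 mm in x, 43 mm in y, 62 mm deep) at x = +12 mm, y = +30 and -30 mm. Turned by up to 0.3 rad.
- flap_hinge (a point): Middle of the flap's hinge line on the photometer: x = +85, y = 0, z = +97 mm in the photometer's frame; the hinge line runs along the photometer's y.
- flap (a joint): Angle of the cover flap: 0 closed (may start ajar), 1.75 rad at its stop, just past upright; swings up and to the rear. A dark shallow hood, 125 mm from hinge to front wall, 138 mm wide, 50 mm high, 150 g, covering slide and filters; a friction hinge (0.13 N m) keeps it where it is left.
- flap_tab (a point): Grip point, moving with the flap, of its grey pull tab: a blade 8 mm thick (photometer y), 16 mm high, standing 40 mm out from the flap's front wall. The point is mid-thickness, mid-height, 25 mm out; closed: 150 mm in front of the hinge line, 34 mm above it, 36 mm over the deck. Pinched across its thickness the blade can turn in the fingers, so the hand may stay vertical.
- lock_slide (a joint): Travel of the locking slide on the deck: 0 locked (a tongue lies over the shoulder of each filter and blocks it), 0.014 m at its stop, both filters free. It moves along the photometer's +y (to its left). Friction 1.5 N; stays where it is left.
- lock_fin (a point): Grip point of the slide's red fin, hidden by the closed flap: fin 8 mm thick (y), 18 mm long (x), top 34.5 mm above the deck; the point is its centre, 25.5 mm above the deck. Locked, it is at x = -23, y = 0 mm in the photometer's frame. The rest of the slide is at most 6 mm high over the deck.
- filter_amber: The filter to draw out, loose, 70 g: frame 8 mm thick (x), 40 wide (y), 61 high with amber glass; above it an orange tab 8 thick (x), 24 wide (y), from 61 to 100 mm above the origin. Origin: centre of underside; x = glass normal, z up. In either slot; there the origin is 33 mm above the bench, the tab 38 mm proud of the deck, 1.5 mm play each side. Draw straight up over 62 mm.
- filter_amber_glass (a point): Centre of the amber glass, 29.5 mm above the filter's underside on its middle plane.
- filter_blue: The other filter, same sizes, blue tab and blue glass, in the other slot; must stay seated there (origin 33 mm above the bench).
- light_panel: Upright LED viewing panel, fixed: black square housing 150 x 150 mm, 55 to 205 mm above the bench, on a grey foot 120 mm wide which reaches 25 mm in front of the lit face. Origin on the bench below the middle of the lit face; the lit face looks along the body's -x, towards the robot's side; y along its width, z up.
- panel_centre (a point): Centre of the white lit face, 130 mm above the bench; axes as the light panel's (-x points out of the lit face).
- beaker: Bystander: loose glass beaker, 73 mm across, 94 mm high, origin at its underside.
- amber_bottle: Bystander: loose brown bottle, black cap, 58 mm across, 115 mm high, origin at its underside.
- blue_cap_bottle: Bystander: loose white bottle, blue cap, 64 mm across, 135 mm high, origin at its underside.
- tip_box: Bystander: loose blue and white pipette tip box, 86 x 128 x 76 mm, origin at its underside.

How it is judged:
By the outcome, as a careful person would: the job done as asked, in the order asked, and still so for the second after the job is handed in, while the arm keeps its last pose, push and grip.
It also fails if it takes over 58 s, if anything falls off the work surface, if the arm or the gripper's body presses on something with over 40 N, if the wrist force passes 120 N, or if a joint passes its speed limit or range.

## Working session

There is one attempt and no reset: what is moved stays moved. The work goes in short steps, Python scripts to look and compute and a tool call to move; the robot and the scene stay as the last step left them, time stands still between calls to the robot, and variables do not carry over. Pictures are saved under pics/ and viewed, and the job is handed in when it is done.

Besides the shell and the picture viewer there is one more tool, called after "Call:" in YAML: its name, and indented under it one key for each argument. move_arm: Moves the arm, as the interface text tells. Its arguments: {"type":"object","properties":{"rows":{"type":"string"}},"required":["rows"]}

```bash
ls; mkdir -p pics
python3 - <<'E'
from bench import ctrl
import cv2
o=ctrl.get_obs(); print(o['time_s'],o['eef_pos'],o['eef_rot'],ctrl.pinch_z,o['opening'])
for n in ['side','top','wrist']:
    c=ctrl.camera(n); cv2.imwrite(f'pics/{n}0.png',c['color']); print(n,c['fx'],c['fy'],c['cx'],c['cy'],c['rvec'],c['tvec'])
    for q in ['photometer','flap','flap_tab','light_panel','beaker','amber_bottle','blue_cap_bottle','tip_box','lock_fin','filter_amber']:
        r=ctrl.look_for(n,q); print(q,[(round(d['confidence'],2),[int(v) for v in d['bbox']]) for d in r[:2]])
E
```

```text
pics
0.0 [ 0.19323823 -0.54111674  0.30299638] [-6.35888249e-04  8.17357901e-01 -5.76129605e-01 -5.78368046e-04] 0.0539 1.002876959413054
side 439.2440915606589 439.2440915606589 315.19615230594013 200.4387534442332 [ 0.47790303  2.88910071 -0.89889001] [ 0.41607253 -0.09699416  1.47883702]
photometer [(0.96, [239, 141, 322, 215])]
flap [(0.87, [246, 144, 300, 191])]
flap_tab [(0.87, [246, 145, 302, 189])]
light_panel [(0.91, [297, 289, 365, 340])]
beaker [(0.95, [318, 213, 345, 250])]
amber_bottle [(0.75, [312, 115, 330, 147])]
blue_cap_bottle [(0.79, [268, 279, 293, 317])]
tip_box [(0.64, [400, 253, 449, 304])]
lock_fin [(0.73, [245, 141, 299, 189])]
filter_amber []
top 477.5388915986799 477.5388915986799 316.1387912392948 191.00671473060876 [ 2.12325196 -2.17023646  0.12751584] [0.06468627 0.46682292 1.251289  ]
photometer [(0.83, [324, 111, 424, 228]), (0.7, [174, 136, 221, 201])]
flap [(0.66, [346, 121, 411, 191])]
flap_tab [(0.59, [346, 124, 414, 190])]
light_panel [(0.6, [172, 137, 219, 200])]
beaker [(0.61, [277, 188, 302, 220])]
amber_bottle [(0.84, [429, 230, 456, 251]), (0.68, [323, 116, 425, 229])]
blue_cap_bottle [(0.89, [211, 118, 245, 145])]
tip_box [(0.91, [176, 263, 232, 302])]
lock_fin []
filter_amber []
wrist 295.40419947544837 295.40419947544837 317.17293907490233 196.24816556150026 [-2.35016069  1.65723857  0.25963559] [-0.57477546 -0.0409683   0.37952877]
photometer []
flap []
flap_tab []
light_panel []
beaker []
amber_bottle []
blue_cap_bottle []
tip_box []
lock_fin []
filter_amber []
```

Run:
```python
import cv2
a=cv2.imread('pics/top0.png')[90:320,150:490]; cv2.imwrite('pics/topc.png',cv2.resize(a,None,fx=2.35,fy=2.35,interpolation=cv2.INTER_CUBIC))
a=cv2.imread('pics/side0.png')[100:350,210:470]; cv2.imwrite('pics/sidec.png',cv2.resize(a,None,fx=2.4,fy=2.4,interpolation=cv2.INTER_CUBIC))
```

```text
(no output)
```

View pics/topc.png

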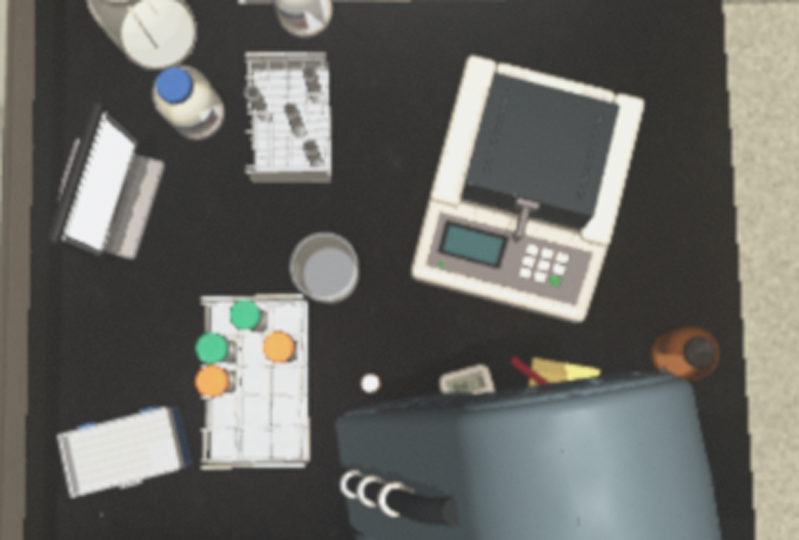

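View pics/sidec.png

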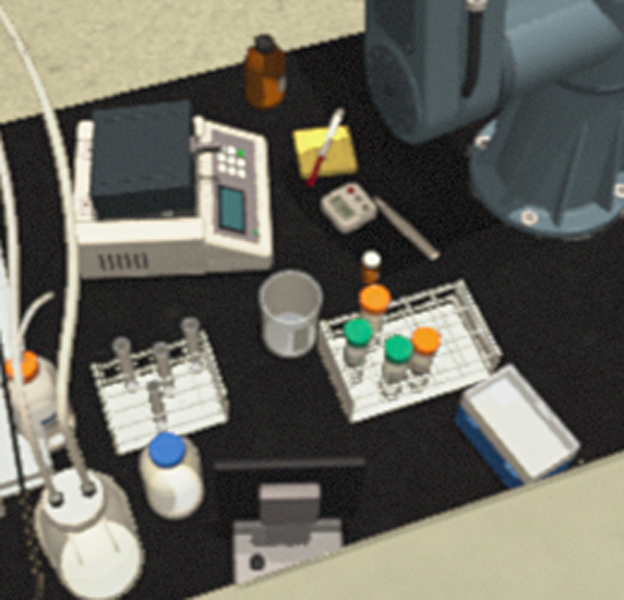

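Run:
```python
import cv2
a=cv2.imread('pics/top0.png')[100:240,310:440]; cv2.imwrite('pics/t1.png',cv2.resize(a,None,fx=4.2,fy=4.2,interpolation=cv2.INTER_CUBIC))
a=cv2.imread('pics/side0.png')[130:230,230:335]; cv2.imwrite('pics/s1.png',cv2.resize(a,None,fx=6,fy=6,interpolation=cv2.INTER_CUBIC))
a=cv2.imread('pics/top0.png')[105:215,160:260]; cv2.imwrite('pics/t2.png',cv2.resize(a,None,fx=5,fy=5,interpolation=cv2.INTER_CUBIC))
a=cv2.imread('pics/side0.png')[270:350,255:380]; cv2.imwrite('pics/s2.png',cv2.resize(a,None,fx=6,fy=6,interpolation=cv2.INTER_CUBIC))
```

```text
(no output)
```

View pics/t1.png

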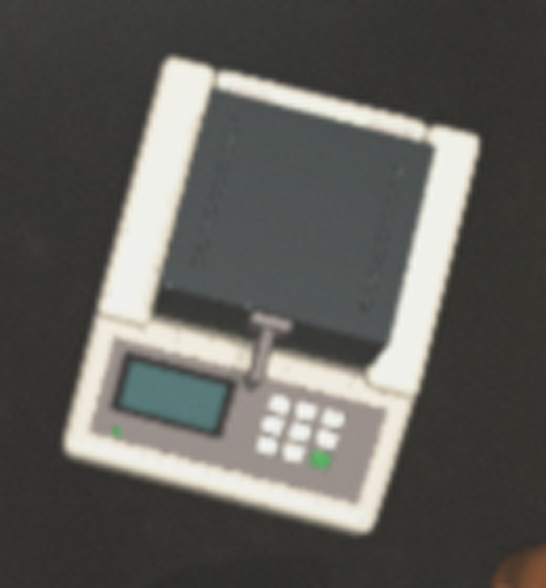

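View pics/s1.png

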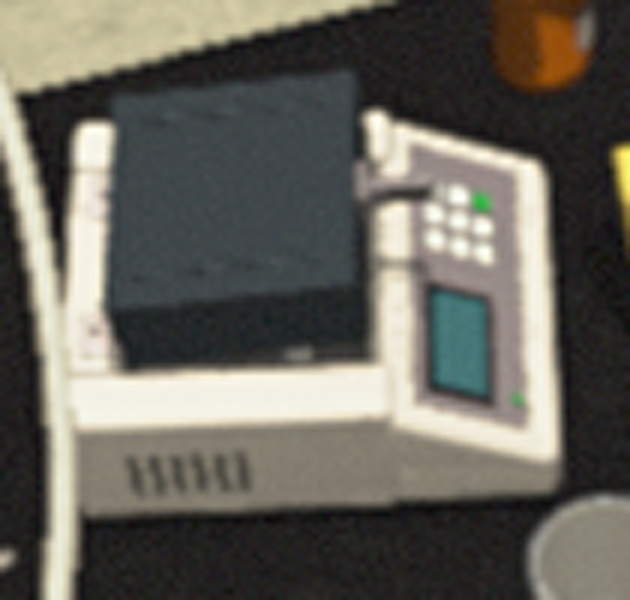

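View pics/t2.png

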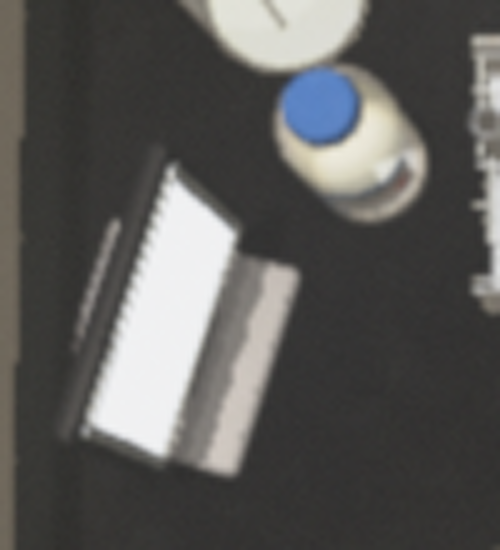

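View pics/s2.png

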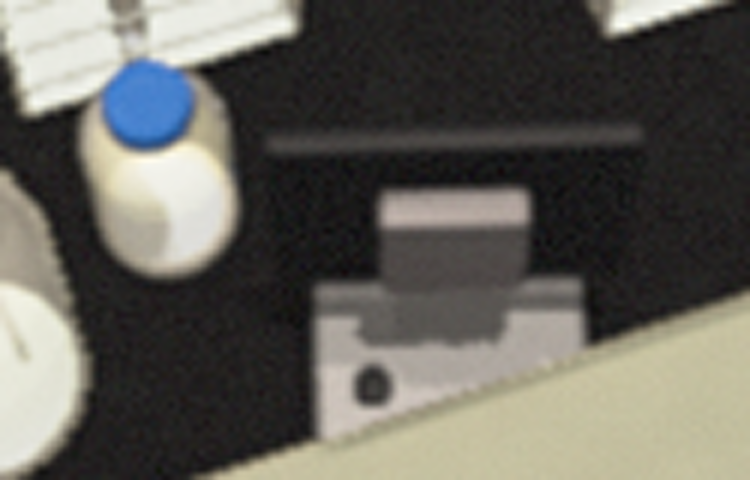

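```bash
cat > h.py <<'E'
import numpy as np, cv2
from scipy.optimize import least_squares
from scipy.spatial.transform import Rotation as R
K={}
K['side']=dict(f=439.2440915606589,c=(315.19615230594013,200.4387534442332),r=[ 0.47790303,2.88910071,-0.89889001],t=[ 0.41607253,-0.09699416,1.47883702])
K['top']=dict(f=477.5388915986799,c=(316.1387912392948,191.00671473060876),r=[ 2.12325196,-2.17023646,0.12751584],t=[0.06468627,0.46682292,1.251289])
def cam(d): return dict(f=d['fx'],c=(d['cx'],d['cy']),r=d['rvec'],t=d['tvec'])
def proj(k,P):
    if isinstance(k,str): k=K[k]
    P=np.atleast_2d(P); q=R.from_rotvec(k['r']).apply(P)+np.array(k['t'])
    return q[:,:2]/q[:,2:]*k['f']+np.array(k['c'])
def body(x,y,a,P):
    P=np.atleast_2d(np.array(P,float)); c,s=np.cos(a),np.sin(a)
    return np.stack([x+c*P[:,0]-s*P[:,1],y+s*P[:,0]+c*P[:,1],P[:,2]],1)
def onplane(k,uv,z):
    if isinstance(k,str): k=K[k]
    Rm=R.from_rotvec(k['r']).as_matrix(); o=-Rm.T@np.array(k['t'])
    d=Rm.T@np.array([(uv[0]-k['c'][0])/k['f'],(uv[1]-k['c'][1])/k['f'],1])
    return o+d*(z-o[2])/d[2]
E
python3 - <<'E'
from h import *
t1=lambda u,v:(u/4.2+310-.4,v/4.2+100-.4); s1=lambda u,v:(u/6+230-.4,v/6+130-.4)
t2=lambda u,v:(u/5+160-.4,v/5+105-.4); s2=lambda u,v:(u/6+255-.4,v/6+270-.4)
def pts(p):
    x,y,a,tx,h=p
    return [('top',(.125,.101,.095),t1(168,58)),('top',(.125,-.101,.095),t1(478,137)),('top',(tx,.101,.095),t1(98,320)),('top',(tx,-.101,.095),t1(415,393)),
     ('top',(-.125,.101,h),t1(65,452)),('top',(-.125,-.101,h),t1(372,532)),
     ('side',(tx,.101,.095),s1(392,425)),('side',(-.125,.101,0),s1(557,492)),('side',(-.125,.101,h),s1(557,460)),('side',(-.125,-.101,h),s1(545,163)),('side',(.125,.101,0),s1(80,515)),('side',(.125,.101,.095),s1(73,425))]
def res(p): return np.concatenate([proj(k,body(*p[:3],P))[0]-np.array(uv) for k,P,uv in pts(p)])
r=least_squares(res,[.65,-.2,-.2,-.06,.04],loss='soft_l1'); print('photometer',r.x); print(res(r.x).reshape(-1,2).round(1).tolist())
ph=r.x[:3]
# tab tip: triangulate
def tri(a,b):
    return least_squares(lambda P:np.concatenate([proj('top',P)[0]-a,proj('side',P)[0]-b]),[.5,-.2,.15])
q=tri(t1(252,383),s1(432,193)); print('tip',q.x,q.fun, 'local',body(0,0,-ph[2],q.x-np.array([ph[0],ph[1],0])))
q=tri(t1(272,325),s1(365,183)); print('tabroot',q.x,q.fun, 'local',body(0,0,-ph[2],q.x-np.array([ph[0],ph[1],0])))
for nm,a,b in [('hoodFL',t1(168,287),s1(362,288)),('hoodFR',t1(390,340),s1(353,73))]:
    q=tri(a,b); print(nm,'local',body(0,0,-ph[2],q.x-np.array([ph[0],ph[1],0])),q.fun)
# panel: origin at (0,0), housing z .055-.205
def pp(p):
    x,y,a,d=p
    return [('top',(0,.075,.205),t2(172,163)),('top',(0,-.075,.205),t2(84,432)),('top',(0,-.075,.055),t2(165,465)),('top',(0,.075,.055),t2(240,230)),
    ('top',(-.025,.06,0),t2(300,270)),('top',(-.025,-.06,0),t2(238,476)),('side',(d,.075,.205),s2(265,140)),('side',(d,-.075,.205),s2(645,130))]
def rp(p): return np.concatenate([proj(k,body(*p[:3],P))[0]-np.array(uv) for k,P,uv in pp(p)])
for a0 in (1.2,):
    r=least_squares(rp,[.6,.35,a0,.01],loss='soft_l1'); print('panel',r.x,r.cost); print(rp(r.x).reshape(-1,2).round(1).tolist())
E
```

```text
photometer [ 0.51508679 -0.09872584 -0.28247109 -0.04212087  0.0425373 ]
[[-0.5, -0.7], [1.5, -0.2], [-0.1, -1.9], [1.3, 0.9], [-0.6, -0.1], [0.6, 0.5], [0.4, -2.2], [0.7, 2.6], [0.7, 0.5], [-0.3, -0.3], [1.3, 2.1], [-2.4, 0.2]]
tip [ 0.45169313 -0.07804169  0.14362602] [ 0.17631171 -0.39067388  0.52066701  0.09920171] local [[-0.06664663  0.00219473  0.14362602]]
tabroot [ 0.48384886 -0.08981409  0.15116418] [ 0.07600573 -0.17158209  0.22722034  0.04623711] local [[-3.24839351e-02 -1.48365788e-04  1.51164180e-01]]
hoodFL local [[-0.02777319  0.06402347  0.1495612 ]] [-0.22863396  0.51442537 -0.66086694 -0.13295634]
hoodFR local [[-0.02603226 -0.06708147  0.15954209]] [-0.07078627  0.16141484 -0.22014603 -0.04632869]
panel [ 0.60101294  0.36166232  1.88072579 -0.07899782] 435.4898254778945
[[-0.5, 20.9], [-1.2, -91.1], [-0.3, -79.9], [1.1, 18.8], [0.8, 6.3], [0.4, -74.5], [4.5, -34.3], [-111.1, 1.9]]
```

Run:
```python
from h import *
t2=lambda u,v:(u/5+160-.4,v/5+105-.4); s2=lambda u,v:(u/6+255-.4,v/6+270-.4)
def pp(p):
    x,y,a,d=p
    return [('top',(0,-.075,.205),t2(172,163)),('top',(0,.075,.205),t2(84,432)),('top',(0,.075,.055),t2(165,465)),('top',(0,-.075,.055),t2(240,230)),
    ('top',(-.025,-.06,0),t2(300,270)),('top',(-.025,.06,0),t2(238,476)),('side',(d,-.075,.205),s2(265,140)),('side',(d,.075,.205),s2(645,130))]
def rp(p): return np.concatenate([proj(k,body(*p[:3],P))[0]-np.array(uv) for k,P,uv in pp(p)])
r=least_squares(rp,[.5,.35,1.2,.01],loss='soft_l1'); print('panel',r.x,r.cost); print(rp(r.x).reshape(-1,2).round(1).tolist())
# bystanders: base approx
for n,uv,z in [('beaker',(289,204),0.05),('amber',(442,240),.06),('bluecap',(228,131),.07),('tipbox',(204,282),.05)]: print(n,onplane('top',uv,z).round(3))
for n,uv,z in [('rackL_tl',(150+205/2.35,90+297/2.35),.05),('rackL_br',(150+308/2.35,90+465/2.35),.05),('rack2_tl',(150+247/2.35,90+52/2.35),.05),('rack2_br',(150+330/2.35,90+180/2.35),.05)]: print(n,onplane('top',uv,z).round(3))
```

```text
panel [0.51865649 0.36070388 1.28189714 0.00624568] 12.818782257520407
[[-0.4, -4.4], [-1.9, 2.5], [-0.5, 3.1], [1.1, -3.7], [0.8, 0.1], [0.6, 0.2], [-0.6, 0.4], [0.2, -0.4]]
beaker [0.433 0.127 0.05 ]
amber [ 0.329 -0.268  0.06 ]
bluecap [0.629 0.285 0.07 ]
tipbox [0.235 0.35  0.05 ]
rackL_tl [0.403 0.263 0.05 ]
rackL_br [0.216 0.15  0.05 ]
rack2_tl [0.685 0.215 0.05 ]
rack2_br [0.533 0.121 0.05 ]
```

Call:
move_arm:
  rows: "0 0 -1.2 0 0 7.2 1;0 0 -1.2 0 0 7.2 1;0 0 -1.2 0 0 7.2 1;0 0 -1.2 0 0 7.2 1;0 0 -1.2 0 0 7.0 1;-3.65 -0.5 0 0 0 0 1;-3.65 -0.5 0 0 0 0 1;-3.65 -0.5 0 0 0 0 1;-3.65 -0.5 0 0 0 0 1;-3.65 -0.5 0 0 0 0 1;-3.65 -0.5 0 0 0 0 1;-3.65 -0.5 0 0 0 0 1;-3.65 -0.5 0 0 0 0 1;-3.65 -0.5 0 0 0 0 1;-3.65 -0.5 0 0 0 0 1;-3.65 -0.5 0 0 0 0 1;-3.65 -0.5 0 0 0 0 1;-3.65 -0.5 0 0 0 0 1;-3.65 -0.5 0 0 0 0 1"

```text
time_s: 3.55
eef_pos: [0.4031, -0.0687, 0.3642]
eef_rot: [0.0, -0.601, 0.799, -0.0]
wrist_force: [0.9, -0.2, 0.6]
opening: 1.003
```

Run:
```python
from bench import ctrl
from h import *
o=ctrl.get_obs(); print(o['time_s'],o['eef_pos'],o['eef_rot'],o['q'])
c=ctrl.camera('wrist'); cv2.imwrite('pics/w1.png',c['color']); print(repr(c['rvec']),repr(c['tvec']))
Rm=R.from_rotvec(c['rvec']).as_matrix(); print('campos',-Rm.T@c['tvec'],'axis',Rm[2])
```

```text
3.55 [ 0.40309303 -0.06872247  0.3642084 ] [ 2.28525910e-04 -6.00671425e-01  7.99495828e-01 -4.56881925e-04] [-4.61088148e-01 -2.65170794e-01  1.91484678e+00 -1.61030766e-06
  1.49089498e+00  1.39182313e+00]
array([-1.76134469,  2.34514129,  0.36652325]) array([0.04565686, 0.3276936 , 0.56120989])
campos [ 0.47692705 -0.09080819  0.43441759] axis [-0.29313427  0.08496234 -0.95228866]
```

View pics/w1.png

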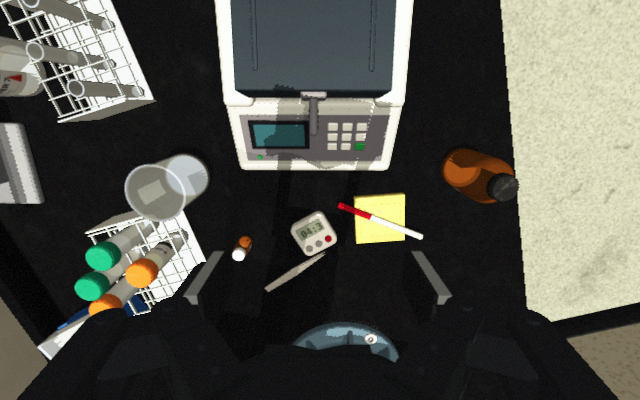

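Run:
```python
import cv2
a=cv2.imread('pics/w1.png')[0:180,210:420]; cv2.imwrite('pics/w1c.png',cv2.resize(a,None,fx=3.3,fy=3.3,interpolation=cv2.INTER_CUBIC))
```

```text
(no output)
```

View pics/w1c.png

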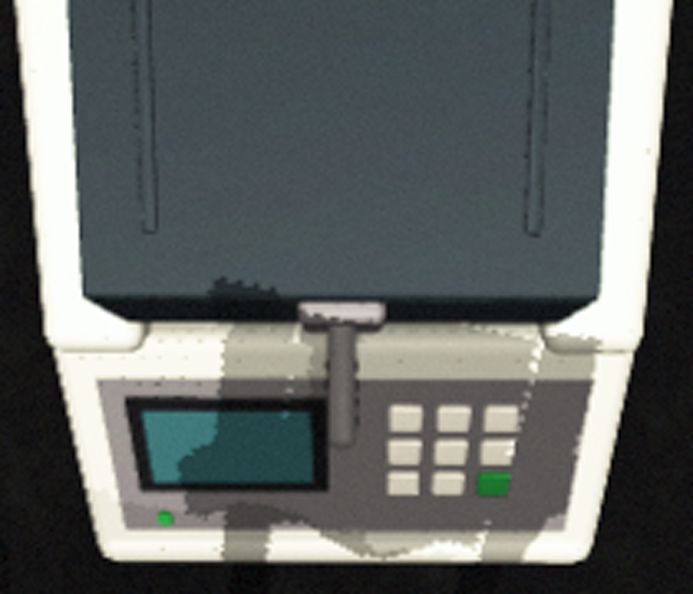

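```bash
cat > fit.py <<'E'
from h import *
t1=lambda u,v:(u/4.2+310-.4,v/4.2+100-.4); s1=lambda u,v:(u/6+230-.4,v/6+130-.4)
w1=lambda u,v:(u/3.3+210-.35,v/3.3-.35)
K['w1']=dict(f=295.40419947544837,c=(317.17293907490233,196.24816556150026),r=[-1.76134469,2.34514129,0.36652325],t=[0.04565686,0.3276936,0.56120989])
def flap(phi,r,z,y): # rel hinge: r forward, z up
    c,s=np.cos(phi),np.sin(phi)
    # forward vector (-1,0) -> (-c, s); up (0,1)->(s,c)
    return (.085-r*c+z*s, y, .097+r*s+z*c)
def pts(p):
    x,y,a,tx,h,phi,hz=p
    return [('top',(.125,.101,.095),t1(168,58)),('top',(.125,-.101,.095),t1(478,137)),('top',(tx,.101,.095),t1(98,320)),('top',(tx,-.101,.095),t1(415,393)),
     ('top',(-.125,.101,h),t1(65,452)),('top',(-.125,-.101,h),t1(372,532)),
     ('side',(tx,.101,.095),s1(392,425)),('side',(-.125,.101,0),s1(557,492)),('side',(-.125,.101,h),s1(557,460)),('side',(-.125,-.101,h),s1(545,163)),('side',(.125,.101,0),s1(80,515)),('side',(.125,.101,.095),s1(73,425)),
     ('w1',(tx,.101,.095),w1(50,347)),('w1',(tx,-.101,.095),w1(637,350)),('w1',(-.125,.101,h),w1(103,560)),('w1',(-.125,-.101,h),w1(588,562)),
     ('w1',flap(phi,.165,.042,0),w1(341,441)),('w1',flap(phi,.127,.042,0),w1(343,326)),('top',flap(phi,.165,.040,0),t1(252,384)),('side',flap(phi,.165,.04,0),s1(432,190)),
     ('w1',flap(phi,.125,hz,.069),w1(84,297)),('w1',flap(phi,.125,hz,-.069),w1(600,297)),('top',flap(phi,.125,hz,.069),t1(168,287)),('top',flap(phi,.125,hz,-.069),t1(390,340)),('side',flap(phi,.125,hz,.069),s1(362,288)),('side',flap(phi,.125,hz,-.069),s1(353,73))]
def res(p): return np.concatenate([proj(k,body(*p[:3],P))[0]-np.array(uv) for k,P,uv in pts(p)])
if __name__=='__main__':
    r=least_squares(res,[.52,-.1,-.28,-.05,.04,0.05,.05],loss='soft_l1'); print(r.x.round(4),r.cost)
    for (k,P,uv),e in zip(pts(r.x),res(r.x).reshape(-1,2)): print(k,np.round(P,3),e.round(1))
    print('grip',body(*r.x[:3],flap(r.x[5],.150,.034,0)), body(*r.x[:3],(.085,0,.097)))
E
python3 fit.py
```

```text
[ 0.5157 -0.0985 -0.2845 -0.0433  0.0429  0.195   0.039 ] 36.743561871922275
top [0.125 0.101 0.095] [-0.4 -0.9]
top [ 0.125 -0.101  0.095] [ 1.5 -0.3]
top [-0.043  0.101  0.095] [-0.3 -1.7]
top [-0.043 -0.101  0.095] [1.1 1.1]
top [-0.125  0.101  0.043] [-0.7 -0.5]
top [-0.125 -0.101  0.043] [0.4 0.3]
side [-0.043  0.101  0.095] [ 0.6 -2.1]
side [-0.125  0.101  0.   ] [0.5 2.7]
side [-0.125  0.101  0.043] [0.5 0.6]
side [-0.125 -0.101  0.043] [-0.4 -0.2]
side [0.125 0.101 0.   ] [1.  2.2]
side [0.125 0.101 0.095] [-2.6  0.2]
w1 [-0.043  0.101  0.095] [-2.8  0.3]
w1 [-0.043 -0.101  0.095] [ 3.3 -0.2]
w1 [-0.125  0.101  0.043] [-1.2 -1.3]
w1 [-0.125 -0.101  0.043] [ 1.4 -1.6]
w1 [-0.069  0.     0.17 ] [0.2 3.3]
w1 [-0.031  0.     0.163] [-0.4 -6.4]
top [-0.069  0.     0.168] [ 1.7 -1. ]
side [-0.069  0.     0.168] [ 0.8 -5.1]
w1 [-0.03   0.069  0.159] [-0.6  0.6]
w1 [-0.03  -0.069  0.159] [0.5 1. ]
top [-0.03   0.069  0.159] [-2.3 -0.1]
top [-0.03  -0.069  0.159] [0.2 1.8]
side [-0.03   0.069  0.159] [-0.3 -0.8]
side [-0.03  -0.069  0.159] [ 1.  -0.5]
grip [[ 0.46233244 -0.08294455  0.15941787]] [[ 0.5972517  -0.12240089  0.097     ]]
```

Run:
```python
import fit
from fit import *
for hz in (.04,.045,.05):
  def rr(p):
    e=res([*p,hz]).reshape(-1,2).copy(); e[17]=0; return e.ravel()
  r=least_squares(rr,[.52,-.1,-.28,-.05,.04,0.05],loss='soft_l1'); print(hz,r.x.round(4),r.cost)
  e=rr(r.x).reshape(-1,2); print(e[16:].round(1).tolist())
  print('grip',body(*r.x[:3],flap(r.x[5],.150,.034,0)), body(*r.x[:3],(.085,0,.097)))
```

```text
0.04 [ 0.5159 -0.0984 -0.284  -0.0435  0.043   0.1944] 31.176877514658926
[[0.0, 3.0], [0.0, 0.0], [1.6, -1.1], [0.8, -5.1], [-1.1, 0.2], [0.6, 0.4], [-2.3, -0.3], [0.2, 1.5], [-0.4, -0.9], [0.8, -0.6]]
grip [[ 0.46255592 -0.08286476  0.15934209]] [[ 0.59752914 -0.12225632  0.097     ]]
0.045 [ 0.5164 -0.0984 -0.2838 -0.0439  0.0432  0.1713] 33.52864002985293
[[-0.0, 4.0], [0.0, 0.0], [1.3, -0.4], [1.2, -4.3], [-1.9, 0.3], [1.0, 0.5], [-2.4, -0.5], [0.3, 1.4], [-0.4, -1.4], [0.8, -1.1]]
grip [[ 0.46164939 -0.08247231  0.1560773 ]] [[ 0.59797425 -0.1222392   0.097     ]]
0.05 [ 0.5167 -0.0984 -0.2837 -0.0442  0.0433  0.1536] 36.77175011208633
[[-0.1, 4.7], [0.0, 0.0], [1.1, 0.1], [1.6, -3.7], [-3.0, 0.3], [1.7, 0.5], [-2.4, -0.6], [0.4, 1.3], [-0.5, -1.9], [0.8, -1.7]]
grip [[ 0.46094464 -0.08214307  0.15354492]] [[ 0.59826154 -0.12217733  0.097     ]]
```

Call:
move_arm:
  rows: "-0.1 -2 2.1 0 0 0 1;-0.1 -2 2.1 0 0 0 1;-0.1 -2 2.2 0 0 0 1;0 0 0 0 0 0 1"

```text
time_s: 4.0
eef_pos: [0.4611, -0.084, 0.2968]
eef_rot: [-0.001, -0.601, 0.799, 0.002]
wrist_force: [-0.2, 0.2, 0.2]
opening: 1.002
```

```bash
cat > w.py <<'E'
import sys
from bench import ctrl
from h import *
def shot(n,box=None,s=1,cams='wrist'):
    c=ctrl.camera(cams); a=c['color']; cv2.imwrite(f'pics/{n}_full.png',a)
    if box: a=a[box[1]:box[3],box[0]:box[2]]
    cv2.imwrite(f'pics/{n}.png',cv2.resize(a,None,fx=s,fy=s,interpolation=cv2.INTER_CUBIC))
    print(cams,np.array(c['rvec']).tolist(),np.array(c['tvec']).tolist()); return c
if __name__=='__main__':
    o=ctrl.get_obs(); print(o['time_s'],o['eef_pos'],o['eef_rot'],o['wrist_force'],o['opening'])
    b=[int(v) for v in sys.argv[3].split(',')] if len(sys.argv)>3 else None
    shot(sys.argv[1],b,float(sys.argv[4]) if len(sys.argv)>4 else 1,sys.argv[2])
E
python3 w.py w2 wrist
```

```text
4.0 [ 0.46106092 -0.08397505  0.2967941 ] [-0.00127884 -0.60078938  0.79940281  0.00237463] [-0.17758805  0.17986391  0.15450424] 1.0015423259422374
wrist [-1.7594715784444799, 2.3414924849363064, 0.3745243454364304] [0.04734489902248315, 0.40265717606341106, 0.5174833928659891]
```

View pics/w2.png

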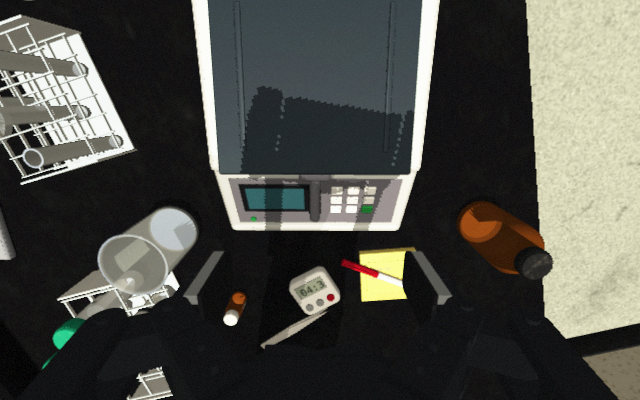

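Run:
```python
import cv2
a=cv2.imread('pics/w2.png')[150:250,200:440]; cv2.imwrite('pics/w2c.png',cv2.convertScaleAbs(cv2.resize(a,None,fx=3.3,fy=3.3,interpolation=cv2.INTER_CUBIC),alpha=1.6,beta=20))
```

```text
(no output)
```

View pics/w2c.png

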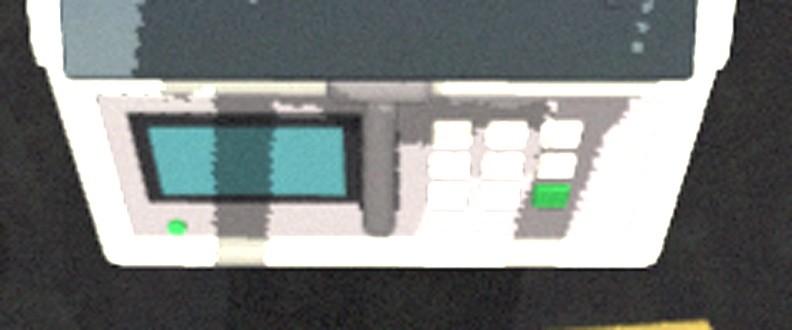

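Run:
```python
import fit
from fit import *
K['w2']=dict(K['w1'],r=[-1.7594715784444799, 2.3414924849363064, 0.3745243454364304],t=[0.04734489902248315, 0.40265717606341106, 0.5174833928659891])
w2=lambda u,v:(u/3.3+200-.35,v/3.3+150-.35)
def more(p):
    x,y,a,tx,h,phi,hz,zt=p
    return [('w2',flap(phi,.165,zt,0),w2(378,235)),('w2',flap(phi,.125,hz,.069),w2(65,78)),('w2',flap(phi,.125,hz,-.069),w2(693,78)),('w2',(-.125,.101,h),w2(106,265)),('w2',(-.125,-.101,h),w2(663,265)),
     ('w1',flap(phi,.165,zt,0),w1(341,441)),('top',flap(phi,.165,zt,0),t1(252,384)),('side',flap(phi,.165,zt,0),s1(432,190))]
def rr(p):
    e=res(p[:7]).reshape(-1,2).copy(); e[16:20]=0
    m=[proj(k,body(*p[:3],P))[0]-np.array(uv) for k,P,uv in more(p)]
    return np.concatenate([e.ravel(),*m])
r=least_squares(rr,[.52,-.1,-.28,-.05,.04,0.05,.05,.04],loss='soft_l1'); print(r.x.round(4),r.cost)
e=rr(r.x).reshape(-1,2); print(e.round(1).tolist())
print('grip',body(*r.x[:3],flap(r.x[5],.150,.034,0)), body(*r.x[:3],(.085,0,.097)),'tip',body(*r.x[:3],flap(r.x[5],.165,r.x[7],0)))
# tri tip from w1,w2,top,side
q=least_squares(lambda P:np.concatenate([proj(k,P)[0]-np.array(uv) for k,uv in [('w1',w1(341,441)),('w2',w2(378,235)),('top',t1(252,384)),('side',s1(432,190))]]),[.45,-.08,.14]);print(q.x,q.fun)
```

```text
[ 0.515  -0.0982 -0.2833 -0.0425  0.0448  0.2459  0.0312  0.012 ] 30.835849275257576
[[-0.6, -0.6], [1.3, -0.1], [-0.4, -1.7], [1.0, 1.1], [-0.8, -0.2], [0.5, 0.5], [0.6, -2.1], [0.8, 2.7], [0.7, 0.2], [-0.2, -0.6], [1.3, 2.2], [-2.3, 0.3], [-2.9, 0.4], [3.2, -0.3], [-1.5, -0.4], [1.7, -0.9], [0.0, 0.0], [0.0, 0.0], [0.0, 0.0], [0.0, 0.0], [-0.3, -0.0], [-0.1, 0.1], [-2.4, -0.2], [0.1, 1.6], [-0.5, -0.3], [0.8, -0.0], [0.5, 2.2], [-0.0, -0.8], [0.1, -0.5], [-1.1, -0.8], [-0.1, -0.5], [0.4, 5.1], [0.5, 1.5], [2.3, -1.0]]
grip [[ 0.46489411 -0.0835758   0.16649791]] [[ 0.59663238 -0.12193035  0.097     ]] tip [[ 0.44578428 -0.07801212  0.14881905]]
[ 0.44997057 -0.07862782  0.15226108] [-0.29372549  1.00642875 -0.26826909 -0.98505894  0.78704083 -0.40313651
  0.88696289 -1.5196802 ]
```

Call:
move_arm:
  rows: "-0.15 0.25 2.5 0 0 0 1;0 0 2.5 0 0 0 1;0 0 2 0 0 0 1;0 0 1.5 0 0 0 1;0 0 0 0 0 0 1"

```text
time_s: 4.55
eef_pos: [0.4579, -0.0816, 0.2143]
eef_rot: [-0.001, -0.601, 0.8, 0.001]
wrist_force: [-1.4, 0.3, 0.4]
opening: 1.003
```

```bash
python3 w.py w3 wrist
```

```text
4.55 [ 0.45792188 -0.081608    0.21430449] [-6.33327342e-04 -6.00645642e-01  7.99514351e-01  1.10211897e-03] [-1.42461318  0.2751318   0.42500006] 1.0030687855387848
wrist [-1.7599274955524542, 2.343359628004376, 0.3709812367420983] [0.04873809995474246, 0.42578428377435457, 0.4369152927996351]
```

View pics/w3.png

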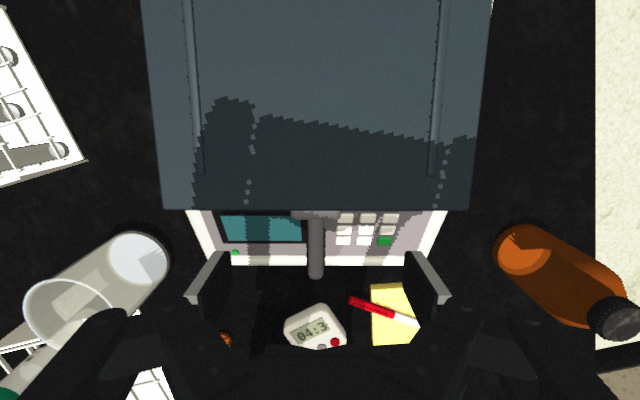

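Run:
```python
import fit
from fit import *
K['w2']=dict(K['w1'],r=[-1.7594715784444799, 2.3414924849363064, 0.3745243454364304],t=[0.04734489902248315, 0.40265717606341106, 0.5174833928659891])
K['w3']=dict(K['w1'],r=[-1.7599274955524542, 2.343359628004376, 0.3709812367420983],t=[0.04873809995474246, 0.42578428377435457, 0.4369152927996351])
w2=lambda u,v:(u/3.3+200-.35,v/3.3+150-.35)
print('pinch proj',proj('w3',(.4579,-.0816,.1604)))
def tri(obs):
    q=least_squares(lambda P:np.concatenate([proj(k,P)[0]-np.array(uv) for k,uv in obs]),[.45,-.08,.14]);
    l=body(0,0,.2835,q.x-np.array([.516,-.0983,0])); print(q.x.round(4),l.round(4),q.fun.round(1))
tri([('w1',w1(341,441)),('w2',w2(378,235)),('w3',(316,278))])
tri([('w1',w1(84,297)),('w2',w2(65,78)),('w3',(163,210))])
tri([('w1',w1(600,297)),('w2',w2(693,78)),('w3',(470,210))])
tri([('w2',w2(65,78)),('w3',(163,210))])
tri([('w2',w2(693,78)),('w3',(470,210))])
```

```text
pinch proj [[315.86739901 269.97969797]]
[ 0.451  -0.0795  0.1563] [[-6.770e-02 -1.000e-04  1.563e-01]] [ 0.2  0.2  0.3 -0.4 -0.3  0.2]
[ 0.5065 -0.0248  0.1609] [[-0.0296  0.0679  0.1609]] [-0.1 -0.2 -0.1  0.3  0.1 -0.1]
[ 0.4688 -0.1557  0.1616] [[-0.0293 -0.0683  0.1616]] [ 0.  -0.5  0.6  0.3 -0.4  0.1]
[ 0.5067 -0.0253  0.1616] [[-0.0293  0.0675  0.1616]] [ 0.1  0.1 -0.  -0.1]
[ 0.47   -0.1548  0.1641] [[-0.0283 -0.0671  0.1641]] [ 0.1 -0.1 -0.1  0.1]
```

Call:
move_arm:
  rows: "0 -0.4 1.0 0 0 0 0.6;0 0 0 0 0 0 0.3;0 0 0 0 0 0 0;0 0 0 0 0 0 0;0 0 0 0 0 0 0;0 0 0 0 0 0 0"

```text
time_s: 5.2
eef_pos: [0.4633, -0.0824, 0.2051]
eef_rot: [0.001, -0.601, 0.8, 0.0]
wrist_force: [0.9, 4.3, 0.8]
opening: 0.077
```

```bash
python3 w.py w4 wrist 160,150,480,350 2.4; python3 w.py sd4 side 230,110,350,230 5
```

```text
5.2 [ 0.46328186 -0.0824208   0.20509957] [ 7.10939864e-04 -6.00589607e-01  7.99557075e-01  3.19674103e-04] [0.94224331 4.30863879 0.84327583] 0.07738758957472174
wrist [-1.7618269537830746, 2.3456189856562677, 0.368924838257459] [0.0497268930111288, 0.43472901214594345, 0.42866295100225194]
5.25 [ 0.46326235 -0.08242135  0.20506864] [ 6.39313911e-04 -6.00637571e-01  7.99521115e-01  2.92605502e-04] [1.31408477 3.96703117 0.53400758] 0.07488899994380482
side [0.4779030323947135, 2.8891007144837033, -0.898890007140285] [0.41607252859628396, -0.09699416229448032, 1.4788370185485205]
```

View pics/w4.png

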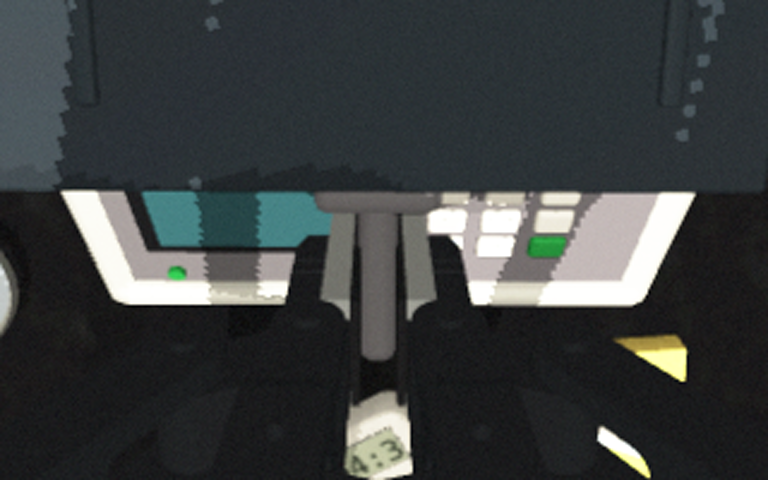

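View pics/sd4.png

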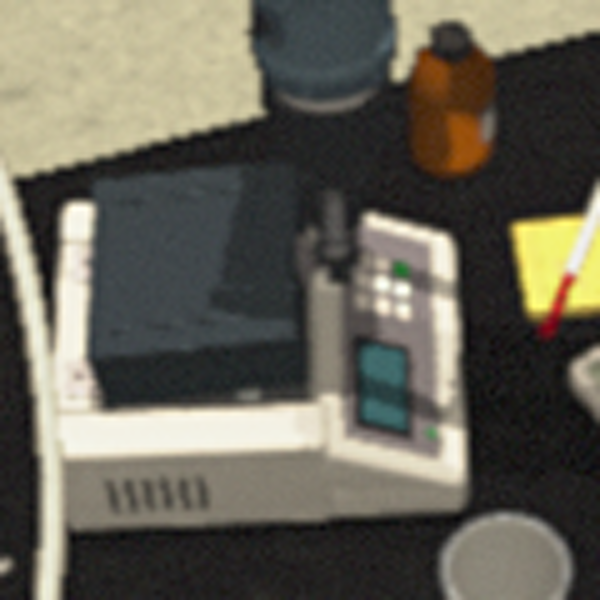

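Run:
```python
import numpy as np
b=np.radians(20.7+np.linspace(0,91,15)); x=.0895-.1535*np.cos(b)*1; z=.097+.1535*np.sin(b)
print(x[0],z[0],x[-1],z[-1])
print(';'.join(f'0 {-100*dx:.2f} {-100*dz:.2f} 0 0 0 0' for dx,dz in zip(np.diff(x),np.diff(z))))
```

```text
-0.05409065873238464 0.15125838852011597 0.1462561272415328 0.23962184973047762
0 -0.71 -1.59 0 0 0 0;0 -0.88 -1.50 0 0 0 0;0 -1.05 -1.39 0 0 0 0;0 -1.20 -1.26 0 0 0 0;0 -1.33 -1.12 0 0 0 0;0 -1.45 -0.96 0 0 0 0;0 -1.55 -0.79 0 0 0 0;0 -1.63 -0.61 0 0 0 0;0 -1.69 -0.42 0 0 0 0;0 -1.73 -0.23 0 0 0 0;0 -1.74 -0.03 0 0 0 0;0 -1.73 0.17 0 0 0 0;0 -1.70 0.36 0 0 0 0;0 -1.65 0.55 0 0 0 0
```

Call:
move_arm:
  rows: "0 -0.7 -1.6 0 0 0 0;0 -0.9 -1.5 0 0 0 0;0 -1.05 -1.4 0 0 0 0;0 -1.2 -1.25 0 0 0 0;0 -1.35 -1.1 0 0 0 0;0 0 0 0 0 0 0"

```text
time_s: 5.9
eef_pos: [0.5132, -0.097, 0.2739]
eef_rot: [-0.0, -0.601, 0.799, 0.001]
wrist_force: [-3.6, 5.6, 3.4]
opening: 0.077
```

```bash
python3 w.py w5 wrist 160,100,480,350 2.2
```

```text
5.9 [ 0.51322108 -0.09699839  0.27394368] [-2.18857741e-04 -6.00791942e-01  7.99404508e-01  1.19429746e-03] [-3.6016131   5.5851      3.35446484] 0.07736748574345023
wrist [-1.7610163397409764, 2.34347872924735, 0.3712191373158851] [0.04938770264262761, 0.46217368225496613, 0.5111752023384503]
```

View pics/w5.png

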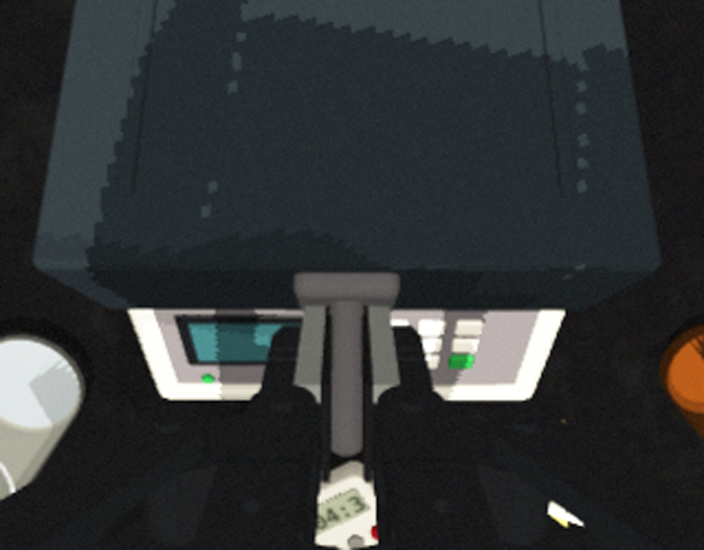

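Call:
move_arm:
  rows: "0 -1.45 -0.95 0 0 0 0;0 -1.55 -0.8 0 0 0 0;0 -1.65 -0.6 0 0 0 0;0 -1.7 -0.4 0 0 0 0;0 -1.75 -0.25 0 0 0 0;0 0 0 0 0 0 0"

```text
time_s: 6.55
eef_pos: [0.5916, -0.1199, 0.3037]
eef_rot: [0.0, -0.601, 0.799, 0.0]
wrist_force: [-1.1, 4.3, 5.0]
opening: 0.079
```

```bash
python3 w.py w6 wrist 160,100,480,350 2.2
```

```text
6.55 [ 0.59160523 -0.11990658  0.30369666] [ 1.01699603e-04 -6.00820009e-01  7.99384249e-01  3.58755635e-04] [-1.11828788  4.25545104  5.02489186] 0.07930634761638379
wrist [-1.7615433079227905, 2.3442670062991184, 0.36890745270561787] [0.049081351754235114, 0.5314808027810122, 0.5638530821404717]
```

View pics/w6.png

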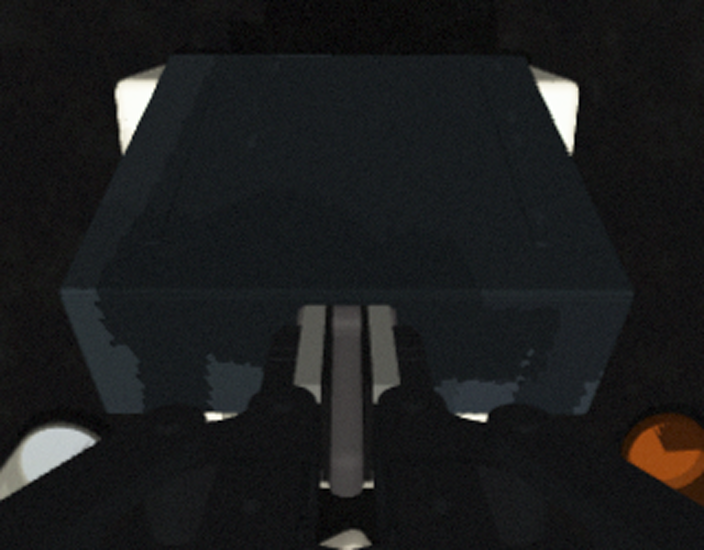

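Call:
move_arm:
  rows: "0 -1.75 0 0 0 0 0;0 -1.75 0.15 0 0 0 0;0 -1.7 0.35 0 0 0 0;0 -1.6 0.5 0 0 0 0;0 0 0 0 0 0 0"

```text
time_s: 7.1
eef_pos: [0.6571, -0.1391, 0.2934]
eef_rot: [0.0, -0.601, 0.799, -0.0]
wrist_force: [1.8, 3.1, 4.1]
opening: 0.077
```

```bash
python3 w.py w7 wrist 160,100,480,350 2.2;python3 w.py sd7 side 210,70,350,230 4
```

```text
7.1 [ 0.65708475 -0.1390911   0.29344143] [ 4.66720269e-04 -6.00775897e-01  7.99417234e-01 -4.35025202e-04] [1.76632518 3.0957012  4.13986908] 0.07664520640478059
wrist [-1.7619997364476125, 2.3451553908909624, 0.3666595486522178] [0.04880686382490532, 0.600374623214583, 0.5741130064442004]
7.15 [ 0.65674487 -0.13899714  0.29354609] [ 4.94838750e-04 -6.00809150e-01  7.99392121e-01 -5.96952854e-04] [2.37705025 2.65337525 3.15064792] 0.0758043462344445
side [0.4779030323947135, 2.8891007144837033, -0.898890007140285] [0.41607252859628396, -0.09699416229448032, 1.4788370185485205]
```

View pics/w7.png

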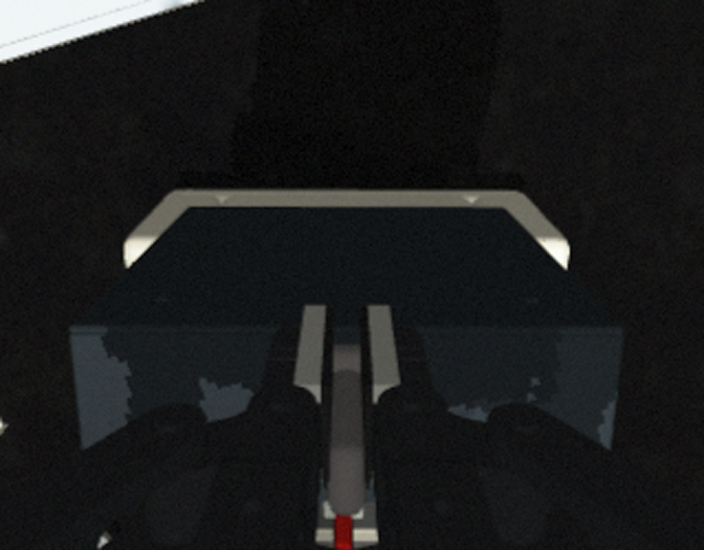

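View pics/sd7.png

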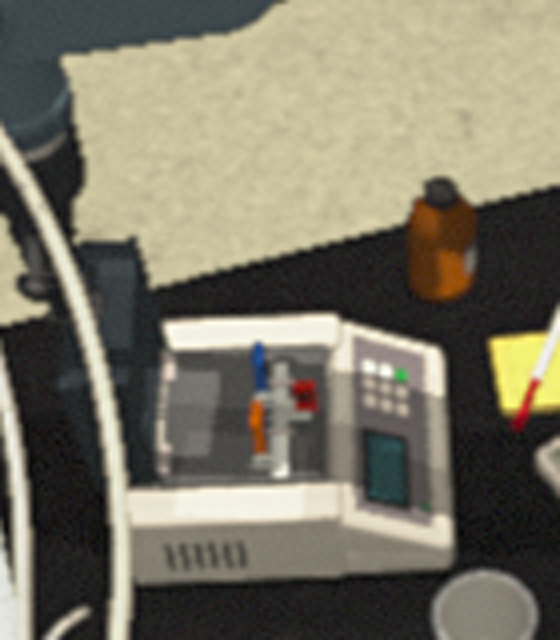

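Call:
move_arm:
  rows: "0 -0.8 0.35 0 0 0 0;0 -0.5 0.25 0 0 0 0;0 0 0 0 0 0 0"

```text
time_s: 7.5
eef_pos: [0.669, -0.1425, 0.2883]
eef_rot: [0.0, -0.601, 0.799, -0.0]
wrist_force: [1.6, 3.2, 6.5]
opening: 0.079
```

Call:
move_arm:
  rows: "0 -0.5 0.25 0 0 0 0;0 -0.4 0.2 0 0 0 0;0 0 0 0 0 0 0"

```text
time_s: 7.8
eef_pos: [0.6737, -0.1438, 0.2861]
eef_rot: [-0.003, -0.601, 0.799, 0.004]
wrist_force: [-26.1, 9.4, 26.1]
opening: 0.077
```

```bash
python3 w.py w8 wrist 160,100,480,350 2.2;python3 w.py sd8 side 210,70,350,230 4
```

```text
7.8 [ 0.67366002 -0.14382823  0.28613746] [-0.00339285 -0.60103953  0.79920279  0.00385607] [-26.13542527   9.3716504   26.13082358] 0.07690995230156836
wrist [-1.7569333828040345, 2.3373577453695518, 0.37829484907011884] [0.04816027715937147, 0.6134620579141402, 0.5789400869541077]
7.85 [ 0.67361475 -0.14381039  0.28610094] [-0.00328165 -0.60102194  0.7992172   0.00370515] [-25.88826635   9.3519169   26.20888753] 0.08230572091113614
side [0.4779030323947135, 2.8891007144837033, -0.898890007140285] [0.41607252859628396, -0.09699416229448032, 1.4788370185485205]
```

View pics/w8.png

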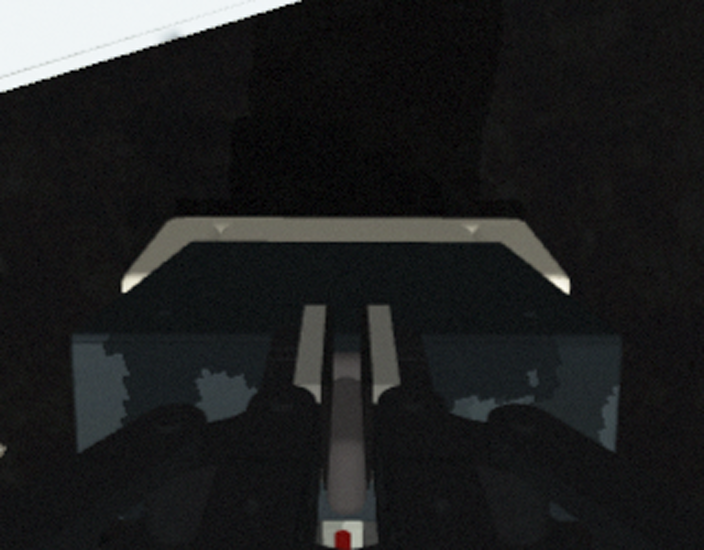

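View pics/sd8.png

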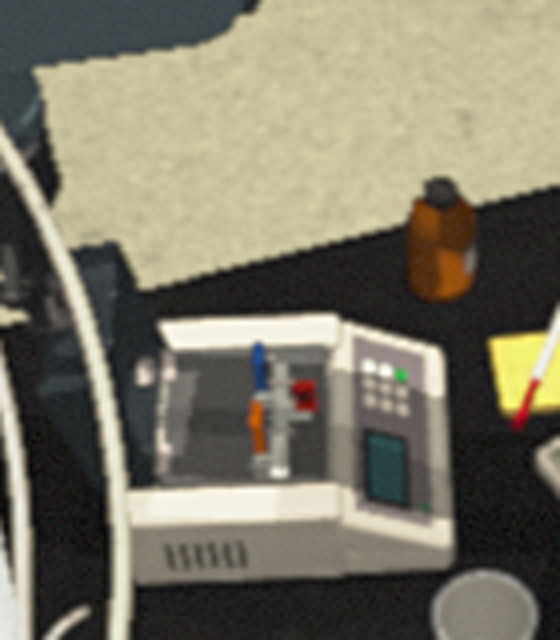

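Call:
move_arm:
  rows: "0 0.3 -0.3 0 0 0 0.4;0 0.1 0 0 0 0 0.7;0 0 0 0 0 0 0.9;0 0 -2 0 0 0 0.9;0 0 -3 0 0 0 0.9;0 0 -3 0 0 0 0.9;0 0 -1 0 0 0 0.9;0 4 0 0 0 0 0.6;0 4 0 0 0 0 0.6;0 4 0 0 0 0 0.6;0 4 0 0 0 0 0.6;0 4 0 0 0 0 0.6;0 4 0 0 0 0 0.6;0 3 1 0 0 0 0.6;0 0 1 0 0 0 0.6;0 0 1 0 0 0 0.6;0 0 0 0 0 0 0.6"

```text
time_s: 9.6
eef_pos: [0.414, -0.0689, 0.3438]
eef_rot: [-0.001, -0.601, 0.8, 0.001]
wrist_force: [-0.9, -0.3, -0.6]
opening: 0.6
```

```bash
python3 w.py w9 wrist;python3 w.py sd9 side 210,70,350,230 4; python3 w.py tp9 top 310,80,450,240 4
```

```text
9.6 [ 0.41395905 -0.06885133  0.34383237] [-7.21298080e-04 -6.00605974e-01  7.99543634e-01  1.38583259e-03] [-0.90634439 -0.28572149 -0.56797112] 0.5995337536171534
wrist [-1.7597154403994513, 2.343177523244347, 0.3717200138129144] [0.048871420593995185, 0.34202423891222716, 0.5461666630383696]
9.65 [ 0.41435815 -0.06900128  0.34472789] [-5.28889565e-04 -6.00636111e-01  7.99521706e-01  1.01194195e-03] [-0.25098198  0.45016725  1.54856317] 0.6002365251925202
side [0.4779030323947135, 2.8891007144837033, -0.898890007140285] [0.41607252859628396, -0.09699416229448032, 1.4788370185485205]
9.7 [ 0.41463187 -0.06911964  0.34534024] [-3.17824099e-04 -6.00672759e-01  7.99494703e-01  5.95834690e-04] [0.21245173 0.11793203 0.93344703] 0.5992618267527737
top [2.123251955710211, -2.1702364648996064, 0.12751583975188469] [0.0646862700502879, 0.4668229182366935, 1.2512890014646476]
```

View pics/w9.png

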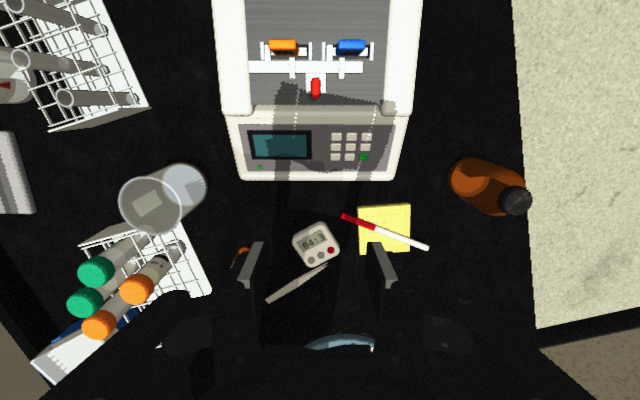

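View pics/sd9.png

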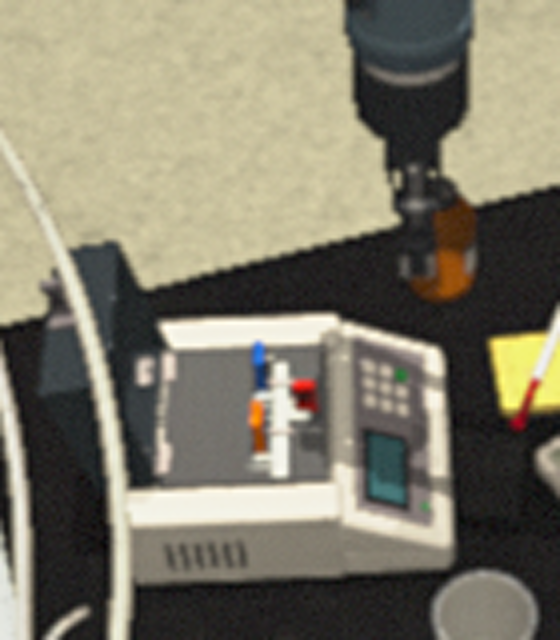

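View pics/tp9.png

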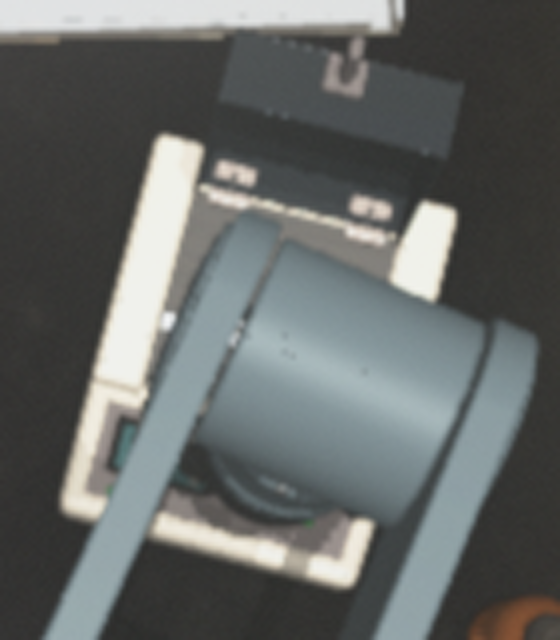

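Run:
```python
import cv2
a=cv2.imread('pics/w9.png')[20:120,240:400]; cv2.imwrite('pics/w9c.png',cv2.resize(a,None,fx=5,fy=5,interpolation=cv2.INTER_CUBIC))
```

```text
(no output)
```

View pics/w9c.png

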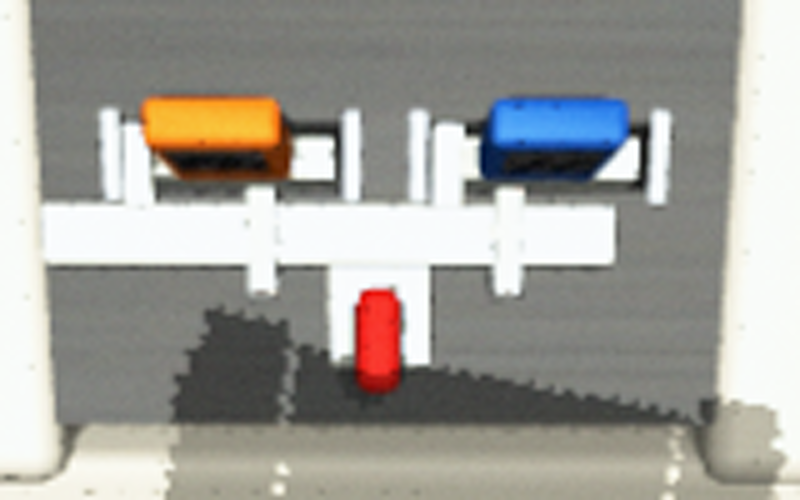

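Run:
```python
from h import *
k=dict(f=295.40419947544837,c=(317.17293907490233,196.24816556150026),r=[-1.7597154403994513, 2.343177523244347, 0.3717200138129144],t=[0.048871420593995185, 0.34202423891222716, 0.5461666630383696])
g=lambda u,v:np.array((u/5+240-.4,v/5+20-.4))
ob=[((.012,.03,.133),g(213,122)),((.012,-.03,.133),g(557,122)),((-.023,0,.1295),g(378,334))]
f=lambda p:np.concatenate([proj(k,body(*p,P))[0]-uv for P,uv in ob])
r=least_squares(f,[.516,-.0983,-.28]);print(r.x,r.fun.round(2))
for P in [(-.023,0,.1205),(.012,.03,.12)]: print(body(*r.x,P))
```

```text
[ 0.52108455 -0.09956951 -0.29211804] [-1.01 -0.77  0.31 -0.03  0.74  0.93]
[[ 0.49905892 -0.09294594  0.1205    ]]
[[ 0.54121561 -0.0742962   0.12      ]]
```

Call:
move_arm:
  rows: "0 -3 2 0 0 0 0.5;-0.1 -3 3 0 0 0 0.5;0 -2.8 3 0 0 0 0.5;0 0 2.5 0 0 0 0.5;0 0 0 0 0 0 0.5"

```text
time_s: 10.25
eef_pos: [0.4978, -0.0919, 0.2369]
eef_rot: [-0.002, -0.601, 0.799, 0.004]
wrist_force: [-0.7, -0.6, 0.2]
opening: 0.501
```

```bash
python3 w.py w10 wrist 160,150,480,400 2.2
```

```text
10.25 [ 0.49775681 -0.09185872  0.23685061] [-0.00199071 -0.60068855  0.79947272  0.00355955] [-0.69083062 -0.62168949  0.16243831] 0.5008960044759849
wrist [-1.7581347040201762, 2.3402157710334706, 0.3777821250084205] [0.050099692936137474, 0.4558601488391575, 0.4732661893258247]
```

View pics/w10.png

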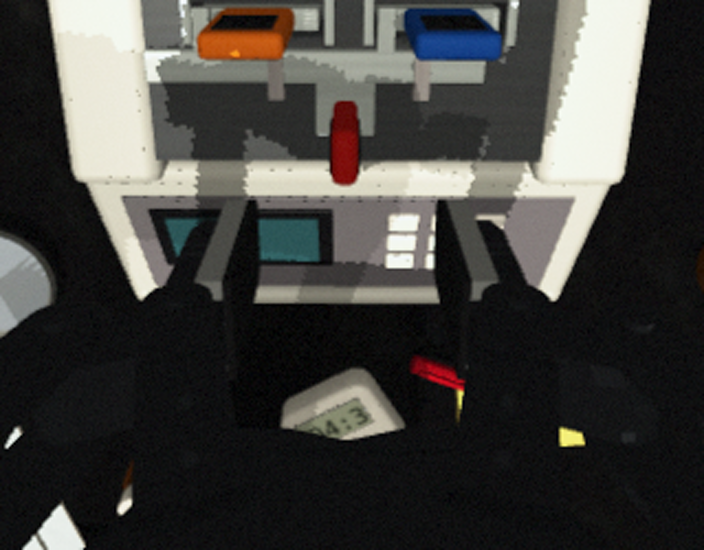

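Run:
```python
from h import *
k=dict(f=295.40419947544837,c=(317.17293907490233,196.24816556150026),r=[-1.7581347040201762, 2.3402157710334706, 0.3777821250084205],t=[0.050099692936137474, 0.4558601488391575, 0.4732661893258247])
ph=(.5211,-.0996,-.2921)
for P in [(-.014,0,.1295),(-.032,0,.1295),(-.032,0,.1),(.008,.03,.133),(.008,-.03,.133),(.008,.018,.133),(.008,.042,.133)]:
    q=proj(k,body(*ph,P))[0]; print(P,((q-np.array([160,150])+.4)*2.2).round(0))
```

```text
(-0.014, 0, 0.1295) [348. 131.]
(-0.032, 0, 0.1295) [347. 187.]
(-0.032, 0, 0.1) [347. 150.]
(0.008, 0.03, 0.133) [239.  60.]
(0.008, -0.03, 0.133) [457.  62.]
(0.008, 0.018, 0.133) [283.  60.]
(0.008, 0.042, 0.133) [196.  59.]
```

Call:
move_arm:
  rows: "0 -0.15 2.5 0 0 0 0.5;0 0 2 0 0 0 0.5;0 0 1.3 0 0 0 0.4;0 0 0 0 0 0 0.2;0 0 0 0 0 0 0;0 0 0 0 0 0 0;0 0 0 0 0 0 0"

```text
time_s: 11.0
eef_pos: [0.5008, -0.0929, 0.1842]
eef_rot: [0.0, -0.601, 0.799, -0.001]
wrist_force: [-2.0, 0.9, 4.6]
opening: 0.073
```

```bash
python3 w.py w11 wrist 160,150,480,400 2.2
```

```text
11.0 [ 0.50078442 -0.09294871  0.18415759] [ 3.87296949e-04 -6.00713023e-01  7.99464353e-01 -6.79480005e-04] [-1.97743695  0.8671785   4.55986656] 0.0728983022638057
wrist [-1.761716390048033, 2.3453460251714096, 0.36589287488830247] [0.04959526989179704, 0.4786146538836984, 0.42021286919556794]
```

View pics/w11.png

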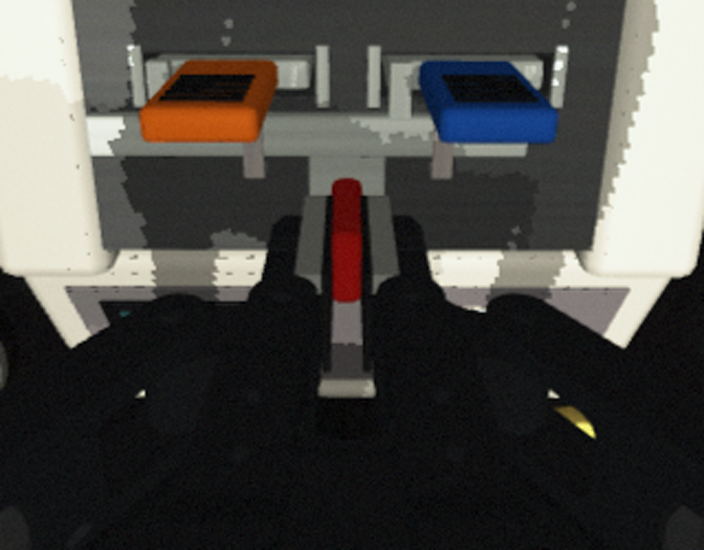

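Call:
move_arm:
  rows: "-0.3 0 0 0 0 0 0;-0.4 0 0 0 0 0 0;-0.4 0 0 0 0 0 0;-0.3 0 0 0 0 0 0;-0.1 0 0 0 0 0 0;0 0 0 0 0 0 0"

```text
time_s: 11.65
eef_pos: [0.5047, -0.0794, 0.1841]
eef_rot: [-0.001, -0.601, 0.799, -0.001]
wrist_force: [-4.9, -4.5, 7.3]
opening: 0.077
```

Call:
move_arm:
  rows: "-0.2 0 0 0 0 0 0;0 0 0 0 0 0 0"

```text
time_s: 11.85
eef_pos: [0.5049, -0.0791, 0.1841]
eef_rot: [-0.002, -0.601, 0.799, -0.002]
wrist_force: [-8.1, -12.1, 5.9]
opening: 0.074
```

```bash
python3 w.py w12 wrist 160,150,480,400 2.2
```

```text
11.85 [ 0.50493686 -0.07905569  0.18414787] [-0.00195225 -0.60087055  0.79934104 -0.0021609 ] [ -8.08314035 -12.10560806   5.92868867] 0.07417086926572426
wrist [-1.7586187438578869, 2.3424576274183915, 0.36106545058675976] [0.06287082131321639, 0.4784565020548758, 0.4207735806262267]
```

View pics/w12.png

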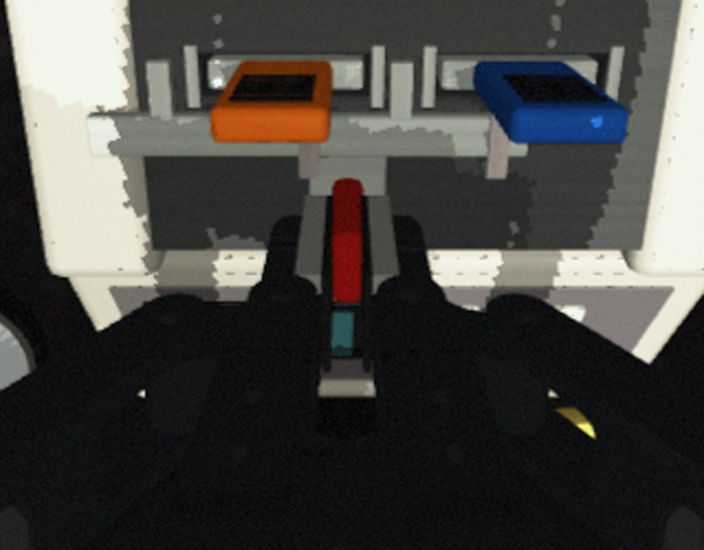

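Call:
move_arm:
  rows: "0.2 0 0 0 0 0 0.2;0 0 0 0 0 0 0.3;0 0 -2 0 0 0 0.3;0 0 -3 0 0 0 0.3;0 0 -3 0 0 0 0.3;0 0 -2 0 0 -8.2 0.3;0 0 0 0 0 -8.2 0.3;0 0 0 0 0 -8.2 0.3;0 0 0 0 0 -8.2 0.3;0 0 0 0 0 -8.2 0.3;0 0 0 0 0 -8.2 0.3;0 0 0 0 0 -8.2 0.3;0 0 0 0 0 -8.2 0.3;0 0 0 0 0 -8.2 0.3;0 0 0 0 0 -8.2 0.3;0 0 0 0 0 -8.2 0.3;0 0 0 0 0 0 0.3"

```text
time_s: 13.6
eef_pos: [0.5047, -0.078, 0.283]
eef_rot: [-0.0, 0.99, -0.138, 0.0]
wrist_force: [0.1, -1.0, 0.2]
opening: 0.299
```

```bash
python3 w.py w13 wrist; python3 w.py sd13 side 210,70,350,230 4
python3 - <<'E'
from bench import ctrl
from h import *
o=ctrl.get_obs(); q=o['eef_rot']; Rm=R.from_quat([q[1],q[2],q[3],q[0]]).as_matrix()
print(o['q'],'heading',np.degrees(np.arctan2(Rm[1,0],Rm[0,0])))
print(Rm.T@(np.array([.5412,-.0743,.25])-o['eef_pos'])*100)
E
```

```text
13.6 [ 0.50465633 -0.07804654  0.28296656] [-1.43010138e-04  9.90431182e-01 -1.38007251e-01  2.29327282e-04] [ 0.09043379 -1.03938041  0.23188972] 0.29914536097485095
wrist [-2.8052450391059933, 0.3915763264685134, 0.05998490524145678] [-0.5055663508404742, 0.02619061778649801, 0.3788205943246198]
13.65 [ 0.50461909 -0.07810391  0.28295379] [-1.09645730e-04  9.90124083e-01 -1.40193630e-01  1.86108738e-04] [-0.30031459  0.74180249 -0.19153031] 0.30337011884572007
side [0.4779030323947135, 2.8891007144837033, -0.898890007140285] [0.41607252859628396, -0.09699416229448032, 1.4788370185485205]
[-3.86553088e-01  5.63112412e-02  1.78879947e+00  2.29226100e-04
  1.29624457e+00 -1.04510279e-01] heading -16.1634232821604
[ 3.40788383 -1.38746582  3.2942347 ]
```

View pics/w13.png

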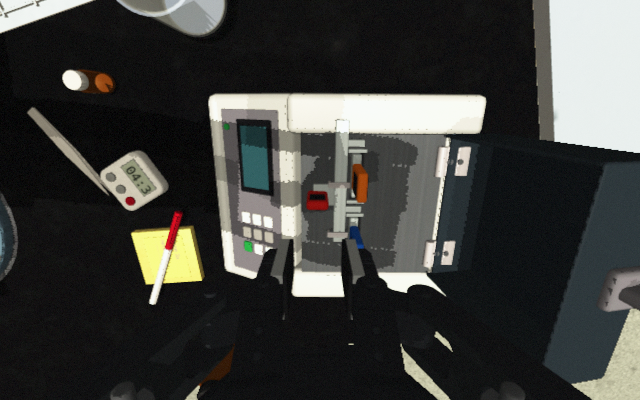

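View pics/sd13.png

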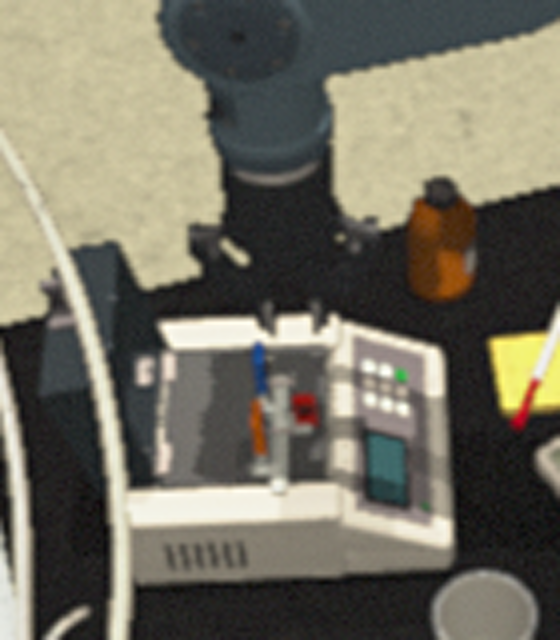

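Call:
move_arm:
  rows: "1.7 -0.7 1.5 0 0 0.4 0.3;1.7 -0.7 1.5 0 0 0 0.3;0 0 0.5 0 0 0 0.3;0 0 0 0 0 0 0.3"

```text
time_s: 14.1
eef_pos: [0.5403, -0.0741, 0.2467]
eef_rot: [-0.0, 0.99, -0.143, -0.001]
wrist_force: [-0.1, -0.2, 0.4]
opening: 0.299
```

```bash
python3 w.py w14 wrist 200,150,500,350 2.6
```

```text
14.1 [ 0.54025823 -0.07405499  0.24673652] [-2.65174838e-04  9.89734144e-01 -1.42913250e-01 -1.43451872e-03] [-0.05425738 -0.2153341   0.35261783] 0.2994425792761128
wrist [-2.8036809992161094, 0.4047669075419115, 0.066777750505364] [-0.5371081782534491, 0.05470758741778498, 0.3517829328437197]
```

View pics/w14.png

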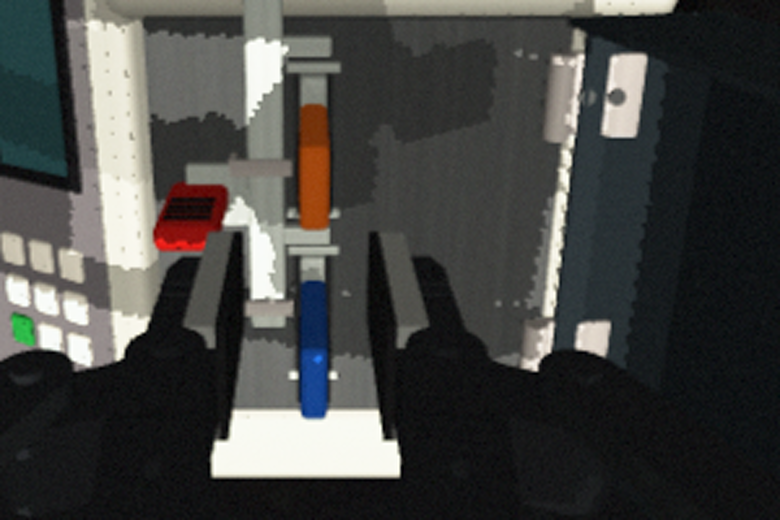

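Run:
```python
from h import *
k=dict(f=295.40419947544837,c=(317.17293907490233,196.24816556150026),r=[-2.8036809992161094, 0.4047669075419115, 0.066777750505364],t=[-0.5371081782534491, 0.05470758741778498, 0.3517829328437197])
ph=(.5211,-.0996,-.2921)
for P in [(.012,.042,.133),(.012,.018,.133),(.012,-.018,.133),(.012,-.042,.133)]:
    q=proj(k,body(*ph,P))[0]; print(P,((q-np.array([200,150])+.4)*2.6).round(0))
for uv in [(314,147),(314,228),(314,285),(314,362),(314,415)]:
    w=onplane(k,(uv[0]/2.6+200-.4,uv[1]/2.6+150-.4),.133); print(uv,w.round(4),body(0,0,-ph[2],w-np.array([ph[0],ph[1],0])).round(4))
q=[2.65174838e-04*-1,9.89734144e-01,-1.42913250e-01,-1.43451872e-03]; Rm=R.from_quat([q[1],q[2],q[3],q[0]]).as_matrix()
for d in (.12,.117): 
  p=np.array([.54026,-.07406,.24674])+Rm@np.array([0,0,.054]); print('pinch',p,((proj(k,p)[0]-np.array([200,150])+.4)*2.6).round())
```

```text
(0.012, 0.042, 0.133) [317. 146.]
(0.012, 0.018, 0.133) [316. 232.]
(0.012, -0.018, 0.133) [315. 350.]
(0.012, -0.042, 0.133) [314. 421.]
(314, 147) [ 0.544  -0.0628  0.133 ] [[0.0113 0.0418 0.133 ]]
(314, 228) [ 0.5377 -0.0845  0.133 ] [[0.0115 0.0192 0.133 ]]
(314, 285) [ 0.5329 -0.1008  0.133 ] [[0.0117 0.0023 0.133 ]]
(314, 362) [ 0.5261 -0.1241  0.133 ] [[ 0.0119 -0.022   0.133 ]]
(314, 415) [ 0.5211 -0.1412  0.133 ] [[ 0.012  -0.0398  0.133 ]]
pinch [ 0.54011076 -0.07400951  0.19274023] [313. 317.]
pinch [ 0.54011076 -0.07400951  0.19274023] [313. 317.]
```

Call:
move_arm:
  rows: "0.1 0 2.5 0 0 0 0.3;0 0 2.2 0 0 0 0.3;0 0 1.5 0 0 0 0.3;0 0 0.7 0 0 0 0.3;0 0 0 0 0 0 0.3"

```text
time_s: 14.65
eef_pos: [0.5415, -0.0746, 0.1785]
eef_rot: [-0.0, 0.99, -0.142, -0.001]
wrist_force: [0.6, 0.8, 0.5]
opening: 0.298
```

```bash
python3 w.py w15 wrist 200,150,500,350 2.6
```

```text
14.65 [ 0.54151996 -0.07460593  0.17847244] [-1.26651052e-04  9.89797876e-01 -1.42477215e-01 -6.25881278e-04] [0.62196026 0.8299913  0.5495082 ] 0.29824014853336733
wrist [-2.8035605555334455, 0.40392097265368604, 0.06430701982072408] [-0.5389997772061856, 0.07527046694214076, 0.2857775918391944]
```

View pics/w15.png

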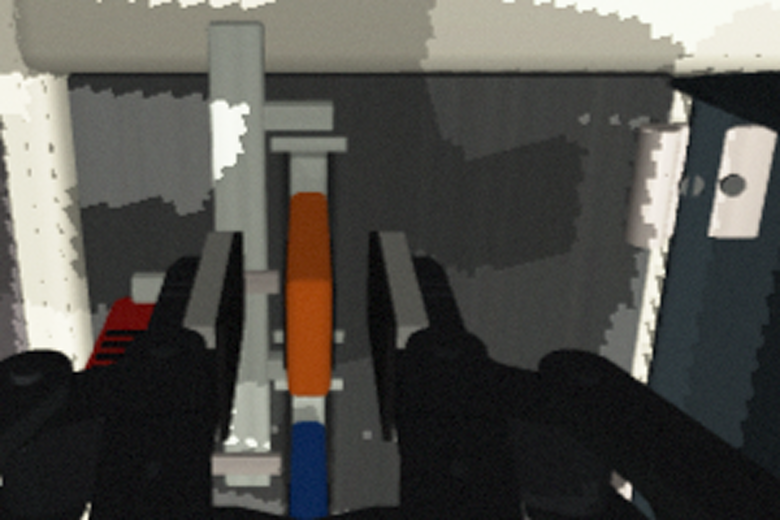

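Call:
move_arm:
  rows: "0.1 0.1 0 0 0 0 0.2;0 0 0 0 0 0 0;0 0 0 0 0 0 0;0 0 0 0 0 0 0;0 0 0 0 0 0 0"

```text
time_s: 15.2
eef_pos: [0.5433, -0.0762, 0.1802]
eef_rot: [0.0, 0.99, -0.142, 0.001]
wrist_force: [-2.2, -0.8, 6.5]
opening: 0.081
```

```bash
python3 w.py w16 wrist 200,150,500,350 2.6
```

```text
15.2 [ 0.54326377 -0.07620288  0.18019965] [ 3.11460124e-04  9.89832697e-01 -1.42233478e-01  8.78514220e-04] [-2.15666755 -0.77682842  6.46882391] 0.08117063562126872
wrist [-2.8028018333414733, 0.40377560806768703, 0.06000255983930781] [-0.5416960913618374, 0.07394085014708317, 0.28544722305930925]
```

View pics/w16.png

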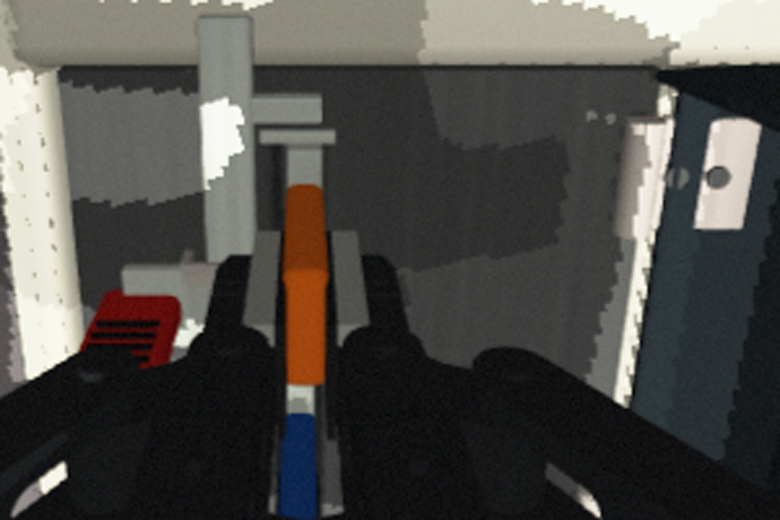

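Call:
move_arm:
  rows: "0 0 -0.5 0 0 0 0;0 0 -1 0 0 0 0;0 0 -1.5 0 0 0 0;0 0 0 0 0 0 0"

```text
time_s: 15.65
eef_pos: [0.5434, -0.0761, 0.2116]
eef_rot: [0.0, 0.99, -0.142, 0.001]
wrist_force: [-0.8, 0.3, 0.0]
opening: 0.084
```

```bash
python3 w.py w17 wrist 200,150,500,350 2.6; python3 w.py sd17 side 210,70,350,230 4
```

```text
15.65 [ 0.54341469 -0.0760861   0.2116053 ] [ 2.72458555e-04  9.89840239e-01 -1.42178564e-01  1.21765392e-03] [-0.7849992   0.33764405  0.01468956] 0.08447177788149467
wrist [-2.802893485682614, 0.4037288547427487, 0.059068405964490485] [-0.5420176125769878, 0.06451388475192202, 0.31503966677058154]
15.7 [ 0.54323342 -0.0760253   0.21050599] [ 2.38803360e-04  9.89838497e-01 -1.42191634e-01  1.11025732e-03] [ 0.91905005 -0.71014556 -0.98395165] 0.07827493766798868
side [0.4779030323947135, 2.8891007144837033, -0.898890007140285] [0.41607252859628396, -0.09699416229448032, 1.4788370185485205]
```

View pics/w17.png

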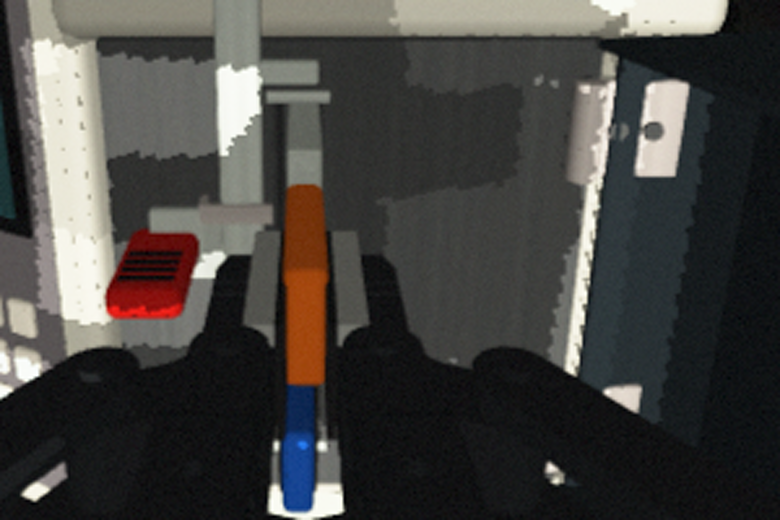

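View pics/sd17.png

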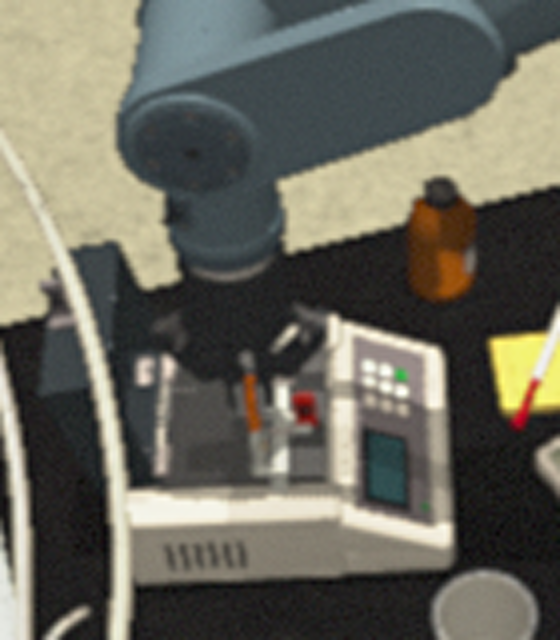

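Call:
move_arm:
  rows: "0 0 -2.5 0 0 0 0;0 0 -3.5 0 0 0 0;0 0 -3.5 0 0 0 0;0 0 -3.5 0 0 -5 0;0 0 -1 0 0 -8 0;0 0 0 0 0 -8 0;0 0 0 0 0 -8 0;0 0 0 0 0 -8 0;0 0 0 0 0 -8 0;0 0 0 0 0 -8 0;0 0 0 0 0 -8 0;0 0 0 0 0 -8 0;0 0 0 0 0 -8 0;0 0 0 0 0 -8 0;0 0 0 0 0 -5 0;0 0 0 0 0 0 0"

```text
time_s: 17.35
eef_pos: [0.5427, -0.0759, 0.3484]
eef_rot: [-0.0, 0.8, 0.6, -0.0]
wrist_force: [0.0, 0.2, -0.1]
opening: 0.081
```

```bash
python3 w.py w18 wrist
cat > d.py <<'E'
from bench import ctrl
from h import *
import sys
o=ctrl.get_obs(); q=o['eef_rot']; Rm=R.from_quat([q[1],q[2],q[3],q[0]]).as_matrix()
print(o['time_s'],o['eef_pos'],'q',np.round(o['q'],3),'heading',np.degrees(np.arctan2(Rm[1,0],Rm[0,0])),'zaxis',Rm[:,2].round(4))
t=np.array([float(v) for v in sys.argv[1:4]]); print('tool cm',(Rm.T@(t-o['eef_pos'])*100).round(2))
E
python3 d.py .506 .3176 .36
```

```text
17.35 [ 0.54267119 -0.075902    0.34842959] [-1.22322250e-04  8.00334075e-01  5.99554293e-01 -5.55209008e-05] [ 0.01954227  0.24155537 -0.09989107] 0.0813530665689519
wrist [-2.3047609579419976, -1.7259594547217019, -0.27180052250565556] [-0.07921430773659151, -0.5682401183691856, 0.25641718558908305]
17.4 [ 0.54266188 -0.07590053  0.34849865] q [-0.356  0.085  1.623  0.     1.434 -1.639] heading 73.52504688940304 zaxis [-3.e-04  1.e-04 -1.e+00]
tool cm [ 36.69 -14.68  -1.14]
```

View pics/w18.png

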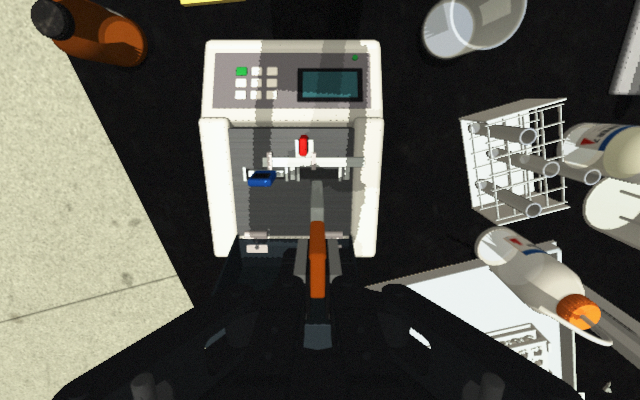

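Call:
move_arm:
  rows: "3.5 -1.8 -0.2 0 0 0 0;3.5 -1.8 -0.2 0 0 0 0;3.5 -1.8 -0.2 0 0 0 0;3.5 -1.8 -0.2 0 0 0 0;3.5 -1.8 0 0 0 0 0;3.5 -1.9 0 0 0 0 0;3.5 -1.9 0 0 0 0 0;3.5 -1.9 0 0 0 0 0;0 0 0 0 0 0 0"

```text
time_s: 18.3
eef_pos: [0.479, 0.2381, 0.3568]
eef_rot: [-0.001, 0.8, 0.6, 0.0]
wrist_force: [0.9, -0.2, -1.4]
opening: 0.08
```

```bash
python3 w.py w19 wrist;python3 d.py .506 .3176 .36
```

```text
18.3 [0.47903135 0.23809341 0.35680725] [-7.78915476e-04  7.99742181e-01  6.00342953e-01  4.19077367e-04] [ 0.8731686  -0.24701993 -1.37486999] 0.07988829941252777
wrist [-2.304344747631568, -1.7287281593027646, -0.27356550323379286] [-0.3623908931464653, -0.42899260284305557, 0.30974126260611556]
18.35 [0.47967035 0.23616322 0.35669813] q [ 0.235  0.049  1.645  0.     1.448 -1.052] heading 73.7504593215081 zaxis [-2.e-04  2.e-04 -1.e+00]
tool cm [ 8.56  0.25 -0.33]
```

View pics/w19.png

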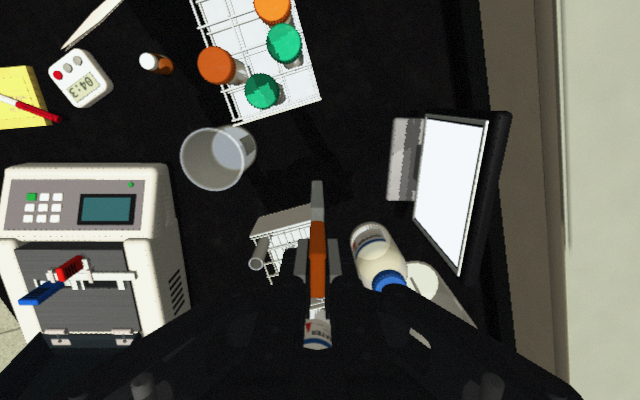

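Run:
```python
import cv2
a=cv2.imread('pics/w19.png')[95:285,370:530]; cv2.imwrite('pics/w19c.png',cv2.resize(a,None,fx=3.15,fy=3.15,interpolation=cv2.INTER_CUBIC))
```

```text
(no output)
```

View pics/w19c.png

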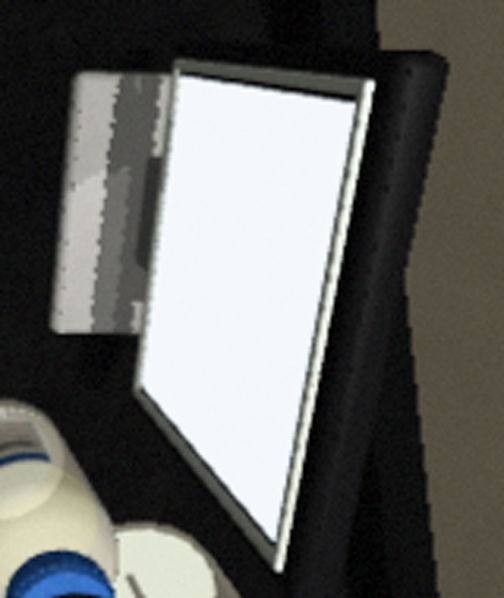

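Run:
```python
from h import *
K['w']=dict(f=295.40419947544837,c=(317.17293907490233,196.24816556150026),r=[-2.304344747631568, -1.7287281593027646, -0.27356550323379286],t=[-0.3623908931464653, -0.42899260284305557, 0.30974126260611556])
g=lambda u,v:np.array((u/3.15+370-.35,v/3.15+95-.35))
t2=lambda u,v:np.array((u/5+160-.4,v/5+105-.4))
def ob(p):
    x,y,a,s,zf=p; c=.13
    return [('w',(0,s,c-s),g(177,60)),('w',(0,s,c+s),g(374,80)),('w',(0,-s,c+s),g(279,572)),('w',(0,-s,c-s),g(136,390)),
    ('w',(-.025,.06,zf),g(75,73)),('w',(-.025,-.06,zf),g(53,332)),
    ('top',(0,-s,c+s),t2(172,163)),('top',(0,s,c+s),t2(84,432)),('top',(0,s,c-s),t2(165,465)),('top',(0,-s,c-s),t2(240,230)),('top',(-.025,-.06,zf),t2(300,270)),('top',(-.025,.06,zf),t2(238,476))]
for use in ('w','top','both'):
    f=lambda p:np.concatenate([(proj(k,body(*p[:3],P))[0]-uv)*(1 if use in(k,'both') else 0) for k,P,uv in ob(p)])
    r=least_squares(f,[.52,.36,1.28,.065,.01],loss='soft_l1'); print(use,r.x.round(4),r.cost.round(2)); print(f(r.x).reshape(-1,2).round(1).tolist())
```

```text
w [0.516  0.3603 1.2698 0.0675 0.0113] 1.26
[[-0.2, -0.4], [0.1, 0.4], [0.8, -0.3], [-0.4, 0.3], [-0.0, -0.6], [-0.9, 0.7], [0.0, 0.0], [-0.0, 0.0], [-0.0, 0.0], [0.0, -0.0], [0.0, 0.0], [-0.0, 0.0]]
top [0.5174 0.3599 1.276  0.0668 0.011 ] 0.67
[[-0.0, 0.0], [-0.0, 0.0], [0.0, -0.0], [0.0, 0.0], [-0.0, 0.0], [-0.0, 0.0], [-0.0, 0.3], [0.4, 0.1], [-0.3, 0.1], [-0.1, -0.9], [0.3, -0.1], [-0.3, 0.3]]
both [0.5162 0.3603 1.2709 0.0675 0.0113] 2.82
[[-0.2, -0.1], [0.0, 0.7], [0.9, -0.2], [-0.3, 0.4], [-0.0, -0.4], [-0.8, 0.8], [-0.0, 0.5], [-0.1, 0.8], [-0.6, 0.8], [0.0, -0.6], [0.2, 0.3], [-0.5, 0.7]]
```

```bash
python3 - <<'E'
from h import *
k=dict(f=295.40419947544837,c=(317.17293907490233,196.24816556150026),r=[-2.8028018333414733, 0.40377560806768703, 0.06000255983930781],t=[-0.5416960913618374, 0.07394085014708317, 0.28544722305930925])
q=[0,.989833,-.142233,.00088]; Rm=R.from_quat([q[1],q[2],q[3],q[0]]).as_matrix(); T=np.array([.54326,-.0762,.1802])
for uv in [(305,270),(305,384)]:
    w=onplane(k,(uv[0]/2.6+200-.4,uv[1]/2.6+150-.4),.133); print(uv,w.round(4),(Rm.T@(w-T)).round(4))
E
python3 - <<'E'
import cv2
a=cv2.imread('pics/w19.png')[170:370,250:390]; cv2.imwrite('pics/w19d.png',cv2.resize(a,None,fx=4,fy=3,interpolation=cv2.INTER_CUBIC))
E
```

```text
(305, 270) [ 0.5456 -0.0629  0.133 ] [-0.0015 -0.0134  0.0472]
(305, 384) [ 0.5391 -0.085   0.133 ] [-0.0015  0.0097  0.0472]
```

View pics/w19d.png

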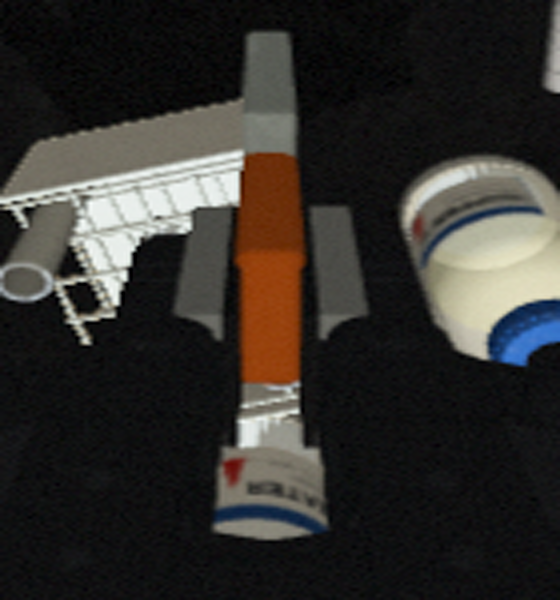

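```bash
python3 d.py .5046 .3168 .2477
```

```text
18.35 [0.47967035 0.23616322 0.35669813] q [ 0.235  0.049  1.645  0.     1.448 -1.052] heading 73.7504593215081 zaxis [-2.e-04  2.e-04 -1.e+00]
tool cm [ 8.44  0.14 10.9 ]
```

Call:
move_arm:
  rows: "0 0 0 0 0 0.9 0;2.5 0 0 0 0 0 0;2.5 0 1 0 0 0 0;2 0 2.5 0 0 0 0;1.4 0 2.5 0 0 0 0;0 0 2 0 0 0 0;0 0 1.5 0 0 0 0;0 0 0 0 0 0 0;0 0 0 0 0 0 0;0 0 0 0 0 0 0"

```text
time_s: 19.35
eef_pos: [0.5063, 0.3141, 0.2635]
eef_rot: [0.0, 0.806, 0.593, 0.001]
wrist_force: [0.5, -0.3, -0.2]
opening: 0.078
```

```bash
python3 d.py .5046 .3168 .2477; python3 w.py w20 wrist;python3 w.py sd20 side 230,220,390,350 4;python3 w.py tp20 top 150,100,290,230 4
```

```text
19.35 [0.50634043 0.31406556 0.26350029] q [ 0.356  0.263  1.593 -0.     1.283 -0.912] heading 72.67374498305654 zaxis [ 2.4e-03  9.0e-04 -1.0e+00]
tool cm [ 0.21 -0.25  1.58]
19.35 [0.50634043 0.31406556 0.26350029] [3.67124868e-04 8.05546935e-01 5.92530593e-01 1.22368438e-03] [ 0.4830462  -0.29813121 -0.16159031] 0.07812012812240002
wrist [-2.3177865426344657, -1.7038604656059368, -0.2721961935509135] [-0.45047636014633036, -0.3972212736610084, 0.22065350746494858]
19.4 [0.50624883 0.3142496  0.2635719 ] [3.81219581e-04 8.05440009e-01 5.92675700e-01 1.32714776e-03] [-0.50489026 -0.73762422 -0.4609209 ] 0.07947987368188289
side [0.4779030323947135, 2.8891007144837033, -0.898890007140285] [0.41607252859628396, -0.09699416229448032, 1.4788370185485205]
19.45 [0.50614937 0.31432508 0.26346813] [3.59065436e-04 8.05371091e-01 5.92769501e-01 1.26293293e-03] [-0.43195312 -0.20683854 -0.36623195] 0.08090233176614216
top [2.123251955710211, -2.1702364648996064, 0.12751583975188469] [0.0646862700502879, 0.4668229182366935, 1.2512890014646476]
```

View pics/w20.png

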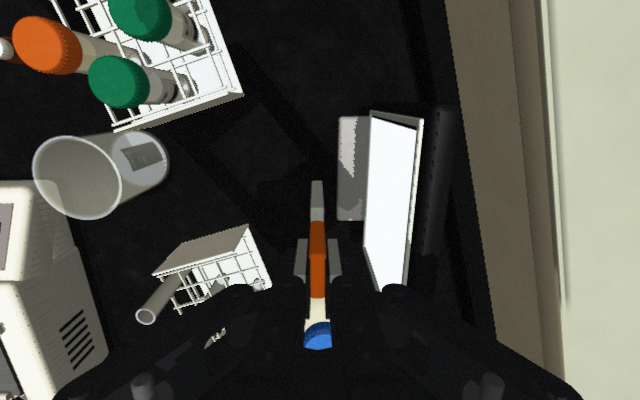

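View pics/sd20.png

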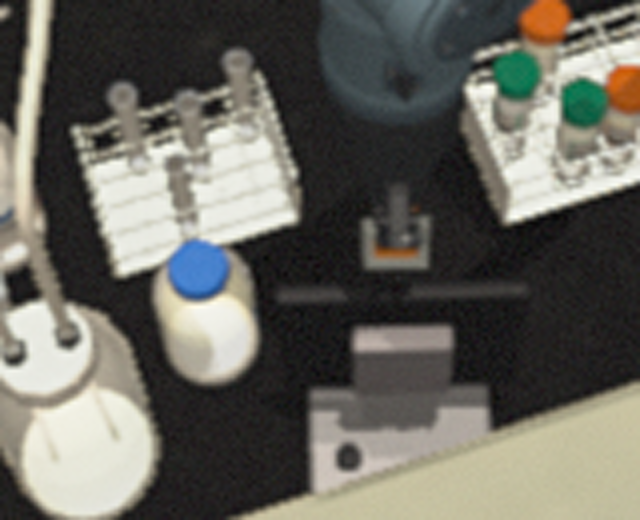

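View pics/tp20.png

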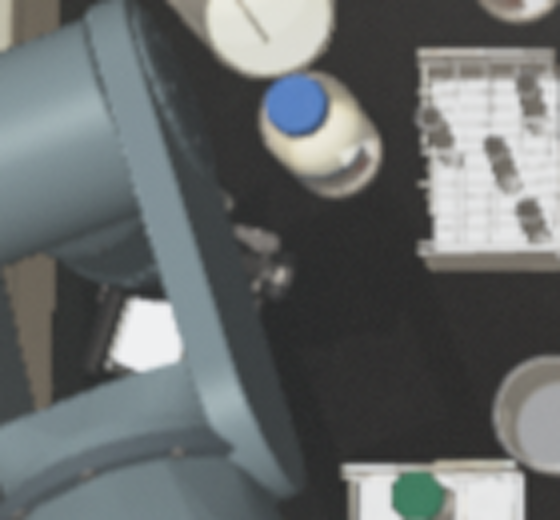

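Call:
move_arm:
  rows: "0.2 -0.2 0.8 0 0 0 0;0 0 0.8 0 0 0 0;0 0 0 0 0 0 0;0 0 0 0 0 0 0;0 0 0 0 0 0 0;0 0 0 0 0 0 0"

```text
time_s: 20.1
eef_pos: [0.5043, 0.3169, 0.2461]
eef_rot: [0.0, 0.805, 0.593, 0.0]
wrist_force: [-0.3, 0.4, -0.8]
opening: 0.079
```

```bash
python3 d.py .5046 .3168 .2477; python3 w.py w21 wrist;python3 w.py sd21 side 290,245,380,345 6
python3 - <<'E'
import cv2
a=cv2.imread('pics/w21.png')[90:300,280:460]; cv2.imwrite('pics/w21c.png',cv2.resize(a,None,fx=2.8,fy=2.8,interpolation=cv2.INTER_CUBIC))
E
```

```text
20.1 [0.50426931 0.31693555 0.24613481] q [ 0.362  0.281  1.607 -0.     1.253 -0.908] heading 72.74096460909948 zaxis [ 4.e-04  1.e-04 -1.e+00]
tool cm [-0.    0.04 -0.16]
20.1 [0.50426931 0.31693555 0.24613481] [7.01189514e-05 8.05199402e-01 5.93004105e-01 2.21653810e-04] [-0.30723324  0.37486699 -0.76981872] 0.07858520729550746
wrist [-2.317409385694042, -1.7060384383399354, -0.2695265084130483] [-0.45179531586295985, -0.38963606287256125, 0.20614759221356097]
20.15 [0.50426072 0.31695647 0.24618191] [6.77219031e-05 8.05187472e-01 5.93020290e-01 2.57742526e-04] [-0.11020749  1.18172788 -0.33064194] 0.08569281482001606
side [0.4779030323947135, 2.8891007144837033, -0.898890007140285] [0.41607252859628396, -0.09699416229448032, 1.4788370185485205]
```

View pics/w21c.png

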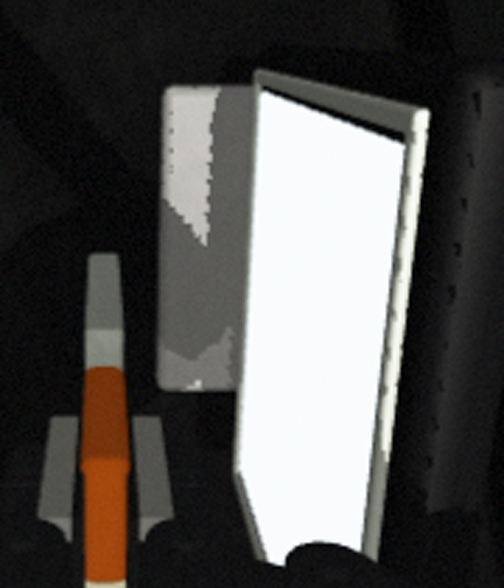

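View pics/sd21.png

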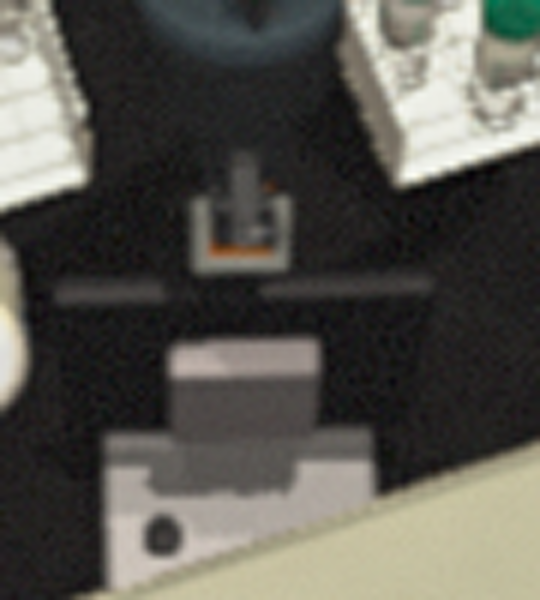

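Run:
```python
from h import *
pn=(.5165,.3602,1.271)
g=lambda q:((q-np.array([290,245])+.4)*6).round(0)
for P in [(.0,.075,.205),(0,-.075,.205),(.01,.075,.205),(.01,-.075,.205)]: print('panel',P,g(proj('side',body(*pn,P))[0]))
# filter predicted: origin z .2461-.1472
T=np.array([.50426,.31695]); a=np.radians(72.74); ty=np.array([np.sin(a),-np.cos(a)]); c=T-.0015*ty; z0=.2461-.1472; print('filter',c,z0+.0295)
for P in [(0,.02,z0),(0,-.02,z0),(0,.02,z0+.061),(0,-.02,z0+.061),(0,.012,z0+.1),(0,-.012,z0+.1)]: print('filt',P,g(proj('side',body(*c,a,P))[0]))
K['w']=dict(f=295.40419947544837,c=(317.17293907490233,196.24816556150026),r=[-2.317409385694042, -1.7060384383399354, -0.2695265084130483],t=[-0.45179531586295985, -0.38963606287256125, 0.20614759221356097])
h=lambda u,v:np.array((u/2.8+280-.35,v/2.8+90-.35))
ob=[((0,.0675,.0625),h(259,70)),((0,.0675,.1975),h(430,108)),((0,-.0675,.0625),h(237,473)),((-.025,.06,.0113),h(165,86)),((-.025,-.06,.0113),h(158,390))]
f=lambda p:np.concatenate([proj('w',body(*p,P))[0]-uv for P,uv in ob])
r=least_squares(f,[.516,.36,1.27],loss='soft_l1'); print(r.x,f(r.x).round(1))
```

```text
panel (0.0, 0.075, 0.205) [440. 262.]
panel (0, -0.075, 0.205) [ 56. 272.]
panel (0.01, 0.075, 0.205) [442. 286.]
panel (0.01, -0.075, 0.205) [ 56. 297.]
filter [0.50282755 0.31739506] 0.12840000000000001
filt (0, 0.02, 0.09890000000000002) [287. 266.]
filt (0, -0.02, 0.09890000000000002) [195. 268.]
filt (0, 0.02, 0.15990000000000001) [291. 207.]
filt (0, -0.02, 0.15990000000000001) [195. 210.]
filt (0, 0.012, 0.19890000000000002) [274. 167.]
filt (0, -0.012, 0.19890000000000002) [214. 169.]
[0.51563829 0.36072258 1.27156851] [ 0.2 -0.7  0.1  0.4  0.3 -0.1 -0.8 -0.7 -0.3  0.6]
```

Call:
move_arm:
  rows: "0 0 -0.15 0 0 0 0;0 0 0 0 0 0 0;0 0 0 0 0 0 0;0 0 0 0 0 0 0;0 0 0 0 0 0 0;0 0 0 0 0 0 0;0 0 0 0 0 0 0;0 0 0 0 0 0 0"

```text
time_s: 21.0
eef_pos: [0.5041, 0.3169, 0.2474]
eef_rot: [0.0, 0.805, 0.593, -0.0]
wrist_force: [-0.0, 0.1, -1.1]
opening: 0.08
```

```bash
python3 d.py .5046 .3168 .2477; python3 w.py w22 side 210,70,390,350 2.1; python3 -c "
from bench import ctrl
print(ctrl.get_obs()['dq'],ctrl.get_obs()['opening'])"
```

```text
21.0 [0.50410157 0.31685429 0.24736406] q [ 0.362  0.28   1.606 -0.     1.255 -0.908] heading 72.74109703426163 zaxis [-1.e-04 -1.e-04 -1.e+00]
tool cm [ 0.01  0.05 -0.03]
21.0 [0.50410157 0.31685429 0.24736406] [ 6.20419271e-06  8.05198723e-01  5.93005071e-01 -4.01333192e-05] [-0.02444775  0.06645348 -1.06312918] 0.08023361783606037
side [0.4779030323947135, 2.8891007144837033, -0.898890007140285] [0.41607252859628396, -0.09699416229448032, 1.4788370185485205]
[-0.00016183 -0.00046631  0.00053296  0.00084207  0.00249468 -0.00305376] 0.08451929167433717
```

View pics/w22.png

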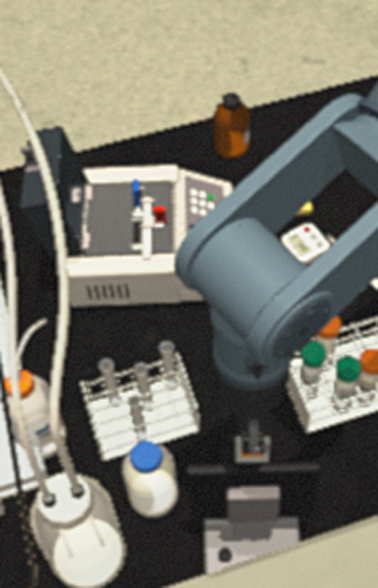

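All good: the flap is up, the slide is left, the blue filter is seated, the bystanders look undisturbed, and the arm is still. I am handing in.

```bash
python3 -c "
from bench import ctrl
print(ctrl.hand_in())"
```

```text
the job is handed in; nothing more can be done
None
```

I did the job in the order asked and handed it in at 21 s; no verdict came back.

- **Flap:** I swung it up by its tab until it met the stop, where the wrist force rose by about 25 N per axis. It was still up in the last side picture.
- **Locking slide:** I pushed it left 14 mm by the fin, until the force rose at its stop. It was still open in the last picture.
- **Filters:** I drew the amber filter straight up and out. The blue one still looked seated in the last picture.
- **Final hold:** The arm is still and the filter is upright, with the glass facing the panel. By my measurements the glass centre is about 45 mm in front of the lit face and about 130 mm above the bench.
- **Bystanders:** Of the loose items, the amber bottle and the blue-cap bottle show unmoved in the last picture. The beaker was last seen in the picture before the final descent and looked undisturbed. The tip box showed only in the first pictures, but the arm's path kept well clear of it.

**Where the checks disagreed:**
- **Sideways centring:** The wrist camera puts the glass within 1 mm of the panel's centre. The side camera suggests about 1.5 to 2 mm off, which is within the calibration error.
- **Photometer position:** My first fit was about 5 mm off along its depth. I corrected it from the wrist view before gripping the slide's fin.

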